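Set the lane of a can rack and load the cans in order

ROBOT

A 7-joint arm with a two-finger parallel gripper is mounted at the origin on a cart in front of the work surface, level with it; the furniture and walls round the work are solid. World frame = base frame: x ahead of the robot, y to its left, z up, the work surface at z = 0. Lengths are in m, angles in rad, forces in N, time in s.
With the tool pointing down it reaches from about 0.4 to 0.875 m from the base axis. Payload 6.5 kg.
Tool frame: the origin (TCP) lies on the centre line of the jaws, within the pads' length; the fingertips stand 22 mm ahead of it and the grasp point (between the pads) lies 3 mm ahead of it; z points along the fingers, y is the line along which they close (so a half turn about z gives the same grasp; the last joint's range is limited). The gripper opens to 88 mm and grips with 3 to 60 N. Pads are 18 mm wide; open, the fingers measure 123 mm over their backs; the gripper's body (75 mm by 187 mm) begins 45 mm behind the grasp point.
Start: joints at [1.273, 0.536, -0.004, 1.538, 0.003, 1.067, -0.071], TCP at [0.149, -0.633, 0.221] pointing down, gripper open.
Joint ranges: [-2.7, 2.7], [-0.37, 2.16], [-1.27, 1.26], [0.24, 2.4], [-1.31, 4.45], [0.19, 1.91], [-2.76, 2.76]. Speed limits (rad/s): [2.39, 2.39, 3.14, 3.14, 3.14, 3.14, 3.14].

INTERFACE

Orientations are given as [roll, pitch, yaw] about the fixed x, y, z axes, in that order (R = Rz(yaw) Ry(pitch) Rx(roll)).
In Python, from cell import robot gives the robot as it stands. The module is installed in compiled form; this text tells all that it offers.
- The arm moves only by the tool drive_tool, never from a script. Its argument "steps" is a list of rows, each a list of 5 numbers: the opening, from -1 (shut) to 1 (fully open), then the shift along the tool's x, y, z normalised to -1 to 1, where 1 is 0.3 m, then the turn about the tool's z normalised to -1 to 1, where 1 is 1.5 rad. In form: [[fingers, dx, dy, dz, turn], ...]. A call has 1 to 20 rows; each row is the pose to reach, as a shift and turn from the pose commanded when the call began, along the tool's axes at that moment; what a row does not reach only later rows make up. A row lasts 1/8 s, in which the tool goes at most 62.5 mm and 10.7 degrees, less where a joint would pass 70% of its speed; a pose out of reach is approached as far as the arm can. A call with a number of a shift or a turn outside -1 to 1 is refused whole. A call with a gripper value outside its range is refused whole. The fingers move at their own pace and stop on an object; the grip force is fixed at half the most. Time passes only in rows, so rows that repeat a pose let the fingers close. It gives the time, the measured TCP pose, the force, the opening and the grip force at its end, in the units of the state.
- robot.get_obs(): the state, without advancing time (a new reading comes with each control period).
- robot.snapshot(name): name is "side" or "top" or "wrist"; returns the picture (400x640x3 uint8, red, green, blue); there is no depth.
- robot.camera_model(name): a dict with "fx", "fy", "cx", "cy" (pixels), "rvec" (rotation vector, rad) and "tvec" (3), from world to camera coordinates, as OpenCV has them; the wrist camera has in their place "tool_from_camera" (4x4, takes a point from camera to tool coordinates, whose origin is the TCP and whose axes are the flange's). Camera axes: x right, y down, z forward; pixel columns grow to the right and rows downward; lengths in m; the calibration is good to about 2 mm. A picture is of the moment at which its call begins: read the wrist's pose just before it. camera_model takes no time and is no camera call.
- robot.close_job(): hands the job in; it is judged then, once.
The state is a dict: "t": time; "joint_positions": joint angles; "joint_velocities": joint speeds; "effort": joint torques, N m; "eef_pos": TCP position; "eef_rot": TCP orientation; "contact_force": force on the tool from outside, world axes, zero at the start; "torque": the same for the moment, N m; "finger_gap": finger opening in m; "grasp_force": force on a finger pad.
Only numpy, scipy, OpenCV 4.12 (cv2) and the standard library are available. Lean on these libraries where they do the work, as an engineer would, in place of code of your own. Each camera call takes 0.05 s, during which the arm holds its last target. There are 200 camera calls.

TASK

The gravity-feed can rack is still set for tall cans: lift the white lane guide by its orange tab out of its notches and drop it fully home in the innermost pair of notches, two notches to the right, so that the lane just fits these short cans. Then lay the three cans on their sides in the upper, far half of the lane, one at a time, letting each go just above the wires so that it rolls down to the front without being dropped: the red can must come out first at the low front end, the yellow one second and the green one last. Do not move or tip the spice jar, the glass or the herb bottle.

Things in the scene. Friction and masses are not known exactly. Their poses are not given: they have to be found in the camera images.
- rack: dark wire rack, 282 x 190 mm, fixed; one lane sloping 0.113 rad down to its low front end (-x). Origin: on the worktop under the middle of the wire floor; x towards the high rear end, y left across the lane, z up. Floor top at z = 42 mm + 0.113 x. Low side guards at y = -85 mm (inner face -82.5 mm) and +99.5 mm, 22 mm over the floor. Black bars close both ends, teeth to 37 mm over the floor
- lane_stop (a point): where the middle of the first can comes to rest, against the front bar. A can let go in the lane rolls down by itself until it lies against this bar or the can before it; the next two come to rest 53 and 105 mm behind this point along the rack's x
- lane_load (a point): good place for a can's middle when it is let go: on the mid-line of the narrow lane, 26.5 mm over the wires, 65 mm up the slope from the rack's middle; here it clears two cans resting at the front. Over the back of the worktop hang an open shelf (right; 0.45 m up, from x = 0.67 m on) and a cooker hood (left; 0.55 m up at its front, x = 0.55 m): keep the arm clear of them
- notch_inner (a point): bottom of the innermost notch of the rear comb (rack y = 40 mm). Each end bar has three notches, at rack y = 40, 60 and 80 mm (innermost, middle, outermost), 8 mm wide, bottoms 20 mm over the floor, with pointed teeth between. With the guide in the innermost pair the lane is 120 mm wide, from rack y = -82.5 to 37.5 mm
- guide: lane guide: loose white bar, 304 mm long, 5 mm thick, 0.12 kg, along the lane; its end tongues hang in a notch of each end bar, at the start the outermost pair (rack y = 80 mm). Axes as the rack's; origin on its mid-plane at floor height, z = 42 mm when seated; bar top 28 mm, tab top 64 mm above it. Raise it at least 20 mm to clear the teeth
- guide_tab (a point): point to grip in the guide's orange tab (34 mm along the bar, 12 mm thick, 36 mm high over the bar): middle of its length and thickness, 14 mm below its top; clamp it across its thickness, along the rack's y. It lies 35 mm before the guide's origin along x, 3.5 mm to its left (the tab is flush with the bar's lane side) and 46 mm above it
- can_red: slim drinks can, red with a white band and aluminium ends: a cylinder 53 mm in diameter, 109 mm long, about 0.21 kg, smooth. Starts standing upright at the front of the worktop: two cans stand right of the rack, 110 to 150 mm apart, one at the left. Origin: centre of its underside; z runs along the can towards the lid with the ring pull
- can_yellow: slim drinks can, yellow with a white band and aluminium ends: a cylinder 53 mm in diameter, 109 mm long, about 0.21 kg, smooth. Starts standing upright at the front of the worktop: two cans stand right of the rack, 110 to 150 mm apart, one at the left. Origin: centre of its underside; z runs along the can towards the lid with the ring pull
- can_green: slim drinks can, green with a white band and aluminium ends: a cylinder 53 mm in diameter, 109 mm long, about 0.21 kg, smooth. Starts standing upright at the front of the worktop: two cans stand right of the rack, 110 to 150 mm apart, one at the left. Origin: centre of its underside; z runs along the can towards the lid with the ring pull
- can_red_mid (a point): middle of the red can, on its axis, 54.5 mm from either end
- can_yellow_mid (a point): middle of the yellow can, on its axis, 54.5 mm from either end
- can_green_mid (a point): middle of the green can, on its axis, 54.5 mm from either end
- spice: spice jar with a red cap, 45 mm in diameter, 106 mm high, standing at the far left beside the hob; leave alone. Origin: centre of its underside
- tumbler: clear low glass, 76 mm in diameter, 86 mm high, standing on the worktop behind the rack; leave alone. Origin: centre of its underside
- oil: corked glass herb bottle, 63 mm in diameter, 137 mm high, standing on the worktop behind the rack; leave alone. Origin: centre of its underside

How it is judged:
By the outcome, as a careful person would: the job done as asked, in the order asked, and still so for the second after the job is handed in, with the robot touching nothing.
It also fails if it takes over 72 s, if anything falls off the work surface, if the arm or the gripper's body presses on something with over 40 N, if the wrist force passes 120 N, or if a joint passes its speed limit or range.

## Working session

There is one attempt and no reset: what is moved stays moved. The work goes in short steps, Python scripts to look and compute and a tool call to move; the robot and the scene stay as the last step left them, time stands still between calls to the robot, and variables do not carry over. Pictures are saved under pics/ and viewed, at most 10 in all, crops included, and the job is handed in when it is done.

Besides the shell and the picture viewer there is one more tool, called after "Call:" as name(argument=value, ...) on one line, values as JSON. drive_tool: Moves the arm, as the interface text tells. Its arguments: {"type":"object","properties":{"steps":{"type":"array","items":{"type":"array","items":{"type":"number","minimum":-1,"maximum":1}}}},"required":["steps"]}

```bash
mkdir -p pics; python3 - <<'E'
from cell import robot
import cv2,numpy as np
for n in("top","side"):
    im=robot.snapshot(n); cv2.imwrite(f"pics/{n}0.png",im[...,::-1]); print(n,robot.camera_model(n))
print(robot.camera_model("wrist"));print(robot.get_obs())
E
```

```text
top {'fx': 430.5054339998124, 'fy': 430.5054339998124, 'cx': 323.99564735528173, 'cy': 196.5295219057588, 'rvec': array([ 2.20547596, -2.13447137,  0.23996518]), 'tvec': array([0.00983488, 0.5743536 , 1.38504152])}
side {'fx': 515.7041202659013, 'fy': 515.7041202659013, 'cx': 328.41125760866083, 'cy': 199.62075773364782, 'rvec': array([ 1.49822292, -1.98747855,  0.86645864]), 'tvec': array([0.16738149, 0.42535248, 1.30844335])}
{'fx': 334.906442009334, 'fy': 334.906442009334, 'cx': 317.5993344262638, 'cy': 194.31502877096952, 'tool_from_camera': array([[-8.70536760e-04, -9.66213613e-01, -2.57741142e-01,
         6.56744655e-02],
       [ 9.99999496e-01, -7.12114511e-04, -7.08003327e-04,
         1.61157138e-04],
       [ 5.00541245e-04, -2.57741628e-01,  9.66213746e-01,
        -1.64687101e-01],
       [ 0.00000000e+00,  0.00000000e+00,  0.00000000e+00,
         1.00000000e+00]])}
{'t': 0.1, 'joint_positions': array([ 1.27281604,  0.53708505, -0.00442619,  1.5387161 ,  0.00265666,
        1.06729959, -0.07118972]), 'joint_velocities': array([-0.00102261, -0.00143253,  0.00020029, -0.00352182, -0.00012151,
        0.00114411, -0.00134925]), 'effort': array([ 2.91266748e-03, -5.72066903e+01,  9.93873775e-01, -2.52227068e+01,
       -5.62536519e-02,  1.34154587e-02,  7.05893763e-05]), 'eef_pos': array([ 0.14914827, -0.63209055,  0.22025301]), 'eef_rot': array([-3.14009839e+00,  1.67165011e-04,  2.31878965e-01]), 'contact_force': array([-0.78538635,  0.5004528 , -0.15620357]), 'torque': array([ 0.0538036 , -0.05601335, -0.01277006]), 'grasp_force': 0.0, 'finger_gap': 0.08832452297589723}
```

View pics/top0.png

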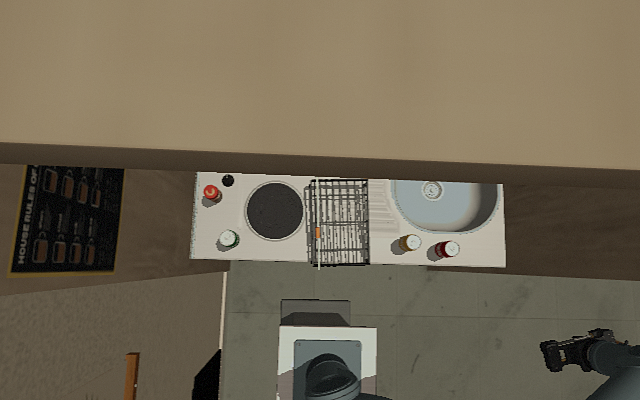

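View pics/side0.png

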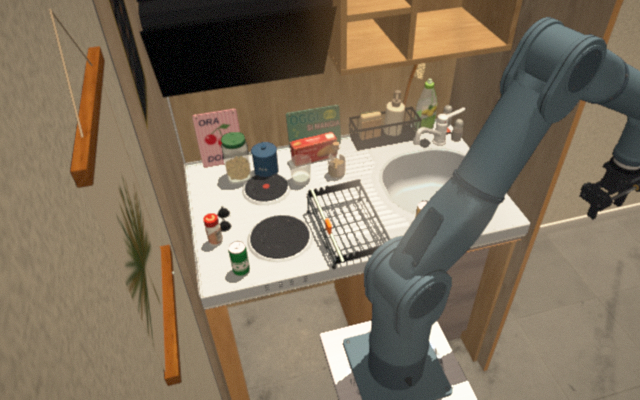

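The top view shows the rack at about (338,222), the orange tab at (318,233), and the yellow (409,243), red (447,249) and green (229,239) cans. The side view shows green at (238,258) and the tab at (329,226). I'll enlarge these.

```bash
cat > h.py <<'E'
import cv2,numpy as np
from cell import robot
from scipy.spatial.transform import Rotation as Ro
def cam(n,obs=None):
    m=robot.camera_model(n)
    K=np.array([[m['fx'],0,m['cx']],[0,m['fy'],m['cy']],[0,0,1]])
    if n=="wrist":
        T=np.eye(4);T[:3,:3]=Ro.from_euler('xyz',obs['eef_rot']).as_matrix();T[:3,3]=obs['eef_pos']
        M=np.linalg.inv(T@m['tool_from_camera']);return K,M[:3,:3],M[:3,3]
    return K,cv2.Rodrigues(m['rvec'])[0],m['tvec']
def px2w(c,u,v,z):
    K,R,t=c; o=-R.T@t; d=R.T@np.linalg.solve(K,[u,v,1]); return o+d*(z-o[2])/d[2]
def proj(c,P):
    K,R,t=c; q=(np.atleast_2d(P)@R.T+t)@K.T; return q[:,:2]/q[:,2:]
E
python3 - <<'E'
import cv2
im=cv2.imread("pics/top0.png")
a=cv2.resize(im[170:275,295:395],None,fx=5.6,fy=5.6,interpolation=cv2.INTER_CUBIC)
cv2.imwrite("pics/c1.png",a)
im2=cv2.imread("pics/side0.png")
b=cv2.resize(im[222:267,390:470],None,fx=5,fy=5,interpolation=cv2.INTER_CUBIC)
c=cv2.resize(im[222:267,195:275],None,fx=5,fy=5,interpolation=cv2.INTER_CUBIC)
d=cv2.resize(im2[165:285,220:400],None,fx=4.4,fy=3,interpolation=cv2.INTER_CUBIC)
import numpy as np
cv2.imwrite("pics/c2.png",np.vstack([np.hstack([b,c])[:, :792],d]))
E
```

```text
(no output)
```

View pics/c1.png

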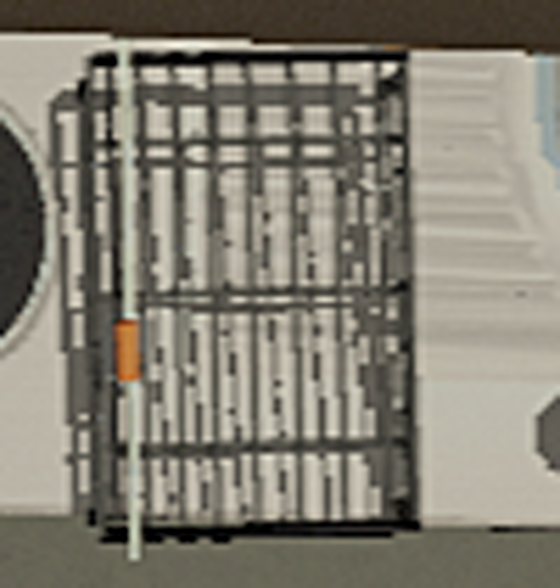

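View pics/c2.png

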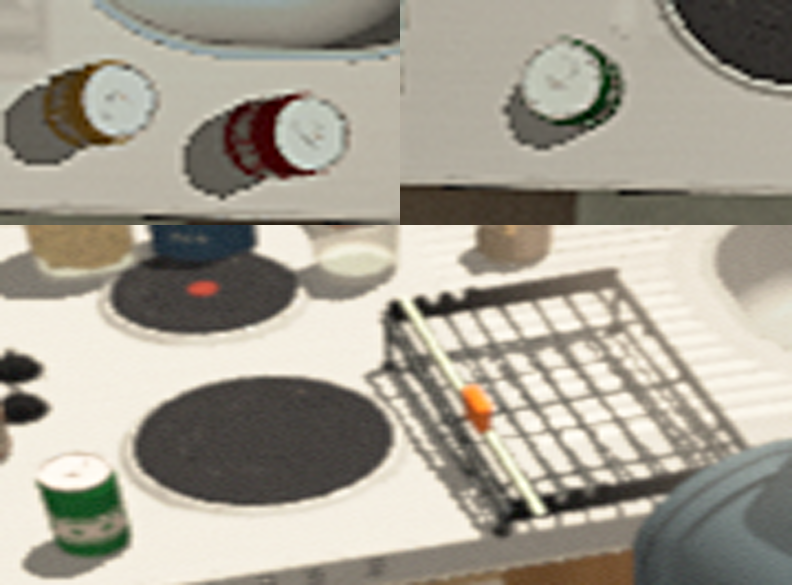

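```bash
python3 - <<'E'
from h import *
np.set_printoptions(precision=4,suppress=True)
c=cam("top");s=cam("side")
for n,u,v,z in[("yellow",413.8,242.4,.109),("red",452.2,248.8,.109),("green",228,238,.109),("grear",317.1,176.8,.087),("gfront",318.9,269.6,.053),("tab",317.7,232.5,.106)]: print(n,px2w(c,u,v,z))
# side: 220+u/4.4,165+(v-225)/3
for n,u,v,z in[("tabtop",476,395,.104),("greenlid",77,473,.109),("gfront",540,512,.053),("grear",405,302,.087)]: print("side",n,px2w(s,220+u/4.4,165+(v-225)/3,z))
for a,b,n in [(270,250,"tumbler base")]: pass
print(px2w(s,220+355/4.4,165+(265-225)/3,.0),px2w(s,220+515/4.4,165+(258-225)/3,.0))
E
```

```text
yellow [ 0.4277 -0.2554  0.109 ]
red [ 0.4113 -0.3791  0.109 ]
green [0.4233 0.3247 0.109 ]
grear [0.6307 0.0555 0.087 ]
gfront [0.3343 0.0391 0.053 ]
tab [0.4493 0.0492 0.106 ]
side tabtop [0.4516 0.0469 0.104 ]
side greenlid [0.4185 0.325  0.109 ]
side gfront [0.3336 0.0365 0.053 ]
side grear [0.6218 0.0544 0.087 ]
[0.7965 0.0558 0.    ] [ 0.7714 -0.0741  0.    ]
```

The points agree with the given sizes: the can spacing is 125 mm, and the guide measures about 297 mm with a yaw of about 0.056. The rack origin comes out at about (0.485, -0.033). Next I'll write a converter for the moves and go to look at the tab.

```bash
cat >> h.py <<'E'
def conv(*tg):
    "targets (x,y,z,yaw) -> row numbers dx,dy,dz,turn from the present pose"
    o=robot.get_obs(); y=o['eef_rot'][2]; p=o['eef_pos']
    R=Ro.from_euler('xyz',[np.pi,0,y]).as_matrix()
    for t in tg:
        d=R.T@(np.array(t[:3])-p)/.3; a=-((t[3]-y+np.pi)%(2*np.pi)-np.pi)/1.5
        print(np.round([*d,a],4).tolist())
    print("t",round(o['t'],2),"pos",p.round(4),"yaw",round(y,4),"gap",round(o['finger_gap'],4),"grip",round(o['grasp_force'],1),"F",o['contact_force'].round(1),"j",o['joint_positions'].round(2))
E
python3 -c "
from h import *
conv((.36,-.45,.24,.232),(.46,-.2,.24,.15),(.445,.048,.24,.056))"
```

```text
[0.8235, -0.4292, -0.0658, -0.0001]
[1.3394, -1.1636, -0.0658, 0.0546]
[1.4807, -1.9797, -0.0658, 0.1173]
t 0.1 pos [ 0.1491 -0.6321  0.2203] yaw 0.2319 gap 0.0883 grip 0.0 F [-0.8  0.5 -0.2] j [ 1.27  0.54 -0.    1.54  0.    1.07 -0.07]
```

Call:
drive_tool(steps=[[1, 0.2, -0.1, 0, 0], [1, 0.4, -0.2, 0, 0], [1, 0.6, -0.3, 0, 0], [1, 0.8, -0.45, 0, 0], [1, 0.95, -0.62, 0, 0.03], [1, 1, -0.85, 0, 0.06], [1, 1, -1, 0, 0.1]])

```text
t: 0.98
eef_pos: [0.3743, -0.2858, 0.2208]
eef_rot: [-3.141, -0.0, 0.082]
contact_force: [1.2, 0.2, 0.4]
finger_gap: 0.0881
grasp_force: 0.0
```

```bash
python3 -c "
from h import *
conv((.445,.048,.24,.056))"
```

```text
[0.3259, -1.0897, -0.0642, 0.0173]
t 0.97 pos [ 0.3743 -0.2858  0.2208] yaw 0.0819 gap 0.0881 grip 0.0 F [1.2 0.2 0.4] j [ 0.66  0.24 -0.12  1.99  0.03  0.92 -0.97]
```

Call:
drive_tool(steps=[[1, 0.12, -0.2, 0, 0], [1, 0.22, -0.4, 0, 0], [1, 0.3, -0.6, 0, 0], [1, 0.33, -0.8, 0, 0.02], [1, 0.33, -0.95, 0, 0.02], [1, 0.33, -1, 0, 0.02], [1, 0.33, -1, 0, 0.02]])

```text
t: 1.85
eef_pos: [0.4473, 0.0188, 0.2209]
eef_rot: [3.141, 0.0, 0.053]
contact_force: [0.6, -0.6, -0.3]
finger_gap: 0.0879
grasp_force: 0.0
```

```bash
python3 - <<'E'
from h import *
o=robot.get_obs(); im=robot.snapshot("wrist")[...,::-1]; 
import pickle; pickle.dump(o,open("o1.pkl","wb"))
cv2.imwrite("pics/w1.png",cv2.resize(im,(800,500)))
conv((.446,.0485,.2,.056))
E
```

```text
[0.0005, -0.1036, 0.0695, -0.0033]
t 1.9 pos [0.4474 0.0175 0.2208] yaw 0.051 gap 0.0881 grip 0.0 F [-0.3 -1.2  0.2] j [ 0.16  0.21 -0.33  2.03  0.09  0.91 -1.74]
```

View pics/w1.png

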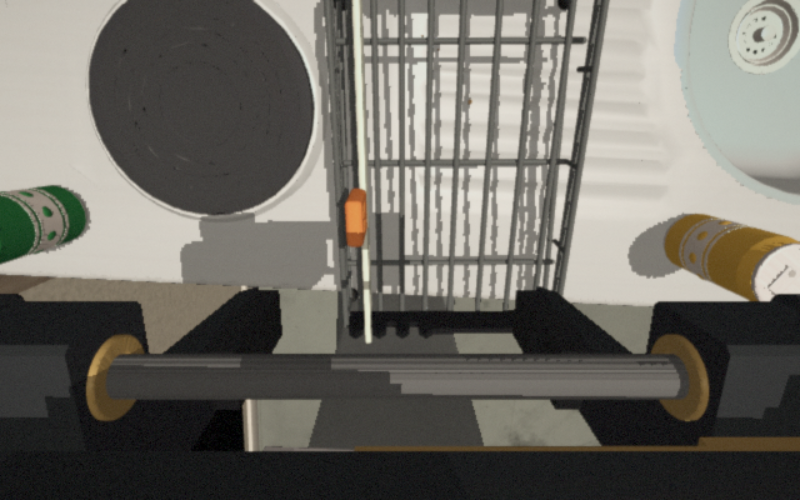

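```bash
python3 - <<'E'
from h import *
import pickle; o=pickle.load(open("o1.pkl","rb")); c=cam("wrist",o)
im=cv2.imread("pics/w1.png")
print("tab",px2w(c,284.8,170.4,.103),px2w(c,284.8,170.4,.106)); print("front end",px2w(c,294.4,272,.053))
for v in (0,80): print("bar", [px2w(c,(356 if v==0 else 360)/1.25,v/1.25,z).round(4) for z in (.08,.085)])
a=cv2.imread("pics/w1.png")
cv2.imwrite("pics/w1c.png",np.hstack([cv2.resize(a[170:350,325:455],None,fx=3.2,fy=3.2,interpolation=cv2.INTER_CUBIC),cv2.resize(a[0:180,325:430],None,fx=3.2,fy=3.2,interpolation=cv2.INTER_CUBIC)]))
E
```

```text
tab [0.45729372 0.04744666 0.103     ] [0.45788544 0.04717778 0.106     ]
front end [0.33491617 0.03834148 0.053     ]
bar [array([0.5942, 0.0534, 0.08  ]), array([0.5929, 0.0529, 0.085 ])]
bar [array([0.5453, 0.0493, 0.08  ]), array([0.5448, 0.0488, 0.085 ])]
```

View pics/w1c.png

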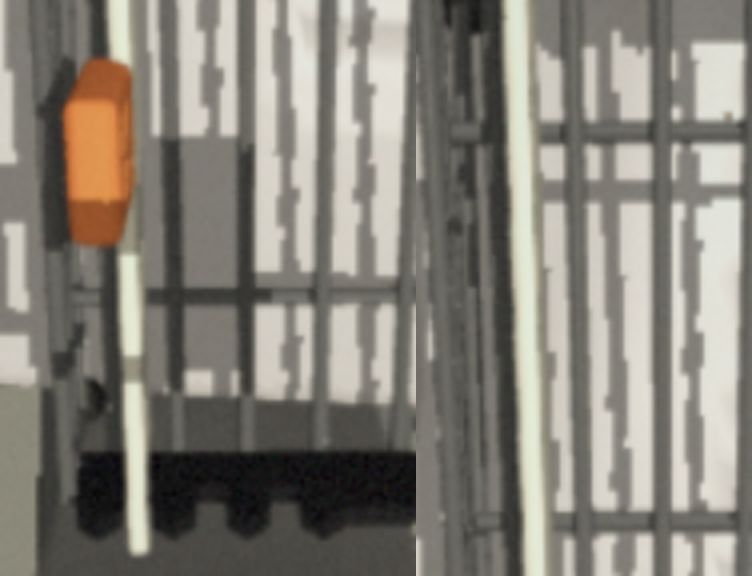

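The enlarged crop puts the tab-top centre at raw pixel (283.5, 173.5), i.e. about (0.453, 0.048). The yaw is 0.057, which matches the guide's front end. Rack origin is about (0.4915, -0.033). Now I'll grip the tab.

```bash
python3 -c "
from h import *
conv((.453,.0483,.14,.057),(.453,.0483,.094,.057))"
```

```text
[0.0237, -0.1017, 0.2695, -0.004]
[0.0237, -0.1017, 0.4228, -0.004]
t 1.9 pos [0.4474 0.0175 0.2208] yaw 0.051 gap 0.0881 grip 0.0 F [-0.3 -1.2  0.2] j [ 0.16  0.21 -0.33  2.03  0.09  0.91 -1.74]
```

Call:
drive_tool(steps=[[0.6, 0.024, -0.1, 0.1, -0.004], [0.3, 0.024, -0.1, 0.25, -0.004], [0.1, 0.024, -0.1, 0.3, -0.004], [0.1, 0.024, -0.1, 0.3, -0.004]])

```text
t: 2.4
eef_pos: [0.4528, 0.0475, 0.1306]
eef_rot: [3.141, 0.002, 0.055]
contact_force: [-0.5, -0.0, -0.5]
finger_gap: 0.0506
grasp_force: 0.0
```

```bash
python3 -c "
from h import *
conv((.453,.0483,.094,.057))"
```

```text
[0.0007, -0.0028, 0.122, -0.001]
t 2.4 pos [0.4528 0.0475 0.1306] yaw 0.0554 gap 0.0506 grip 0.0 F [-0.5 -0.  -0.5] j [ 0.07  0.37 -0.33  2.09  0.18  0.71 -1.89]
```

Call:
drive_tool(steps=[[0, 0, -0.002, 0.06, 0], [0, 0, -0.002, 0.12, 0], [0, 0, -0.002, 0.12, 0], [-1, 0, -0.002, 0.12, 0], [-1, 0, -0.002, 0.12, 0], [-1, 0, -0.002, 0.12, 0], [-1, 0, -0.002, 0.12, 0], [-1, 0, -0.002, 0.06, 0], [-1, 0, -0.002, 0, 0], [-1, 0, -0.002, -0.02, 0], [-1, 0, -0.002, -0.02, 0]])

```text
t: 3.78
eef_pos: [0.4532, 0.0496, 0.1371]
eef_rot: [3.142, -0.0, 0.058]
contact_force: [-0.5, 0.4, -0.4]
finger_gap: 0.0003
grasp_force: 0.0
```

```bash
python3 - <<'E'
from h import *
o=robot.get_obs(); im=robot.snapshot("wrist")[...,::-1]
cv2.imwrite("pics/w2.png",cv2.resize(im,(800,500)))
a=.057;p=o['eef_pos']; d=(np.sin(a)*.04,-np.cos(a)*.04)
conv((p[0]+d[0],p[1]+d[1],p[2],.057))
E
```

```text
[0.0009, 0.1333, -0.0012, 0.0005]
t 3.83 pos [0.4529 0.0496 0.1367] yaw 0.0578 gap 0.0004 grip 0.0 F [ 0.2  0.2 -0.5] j [ 0.07  0.36 -0.33  2.09  0.18  0.72 -1.89]
```

View pics/w2.png

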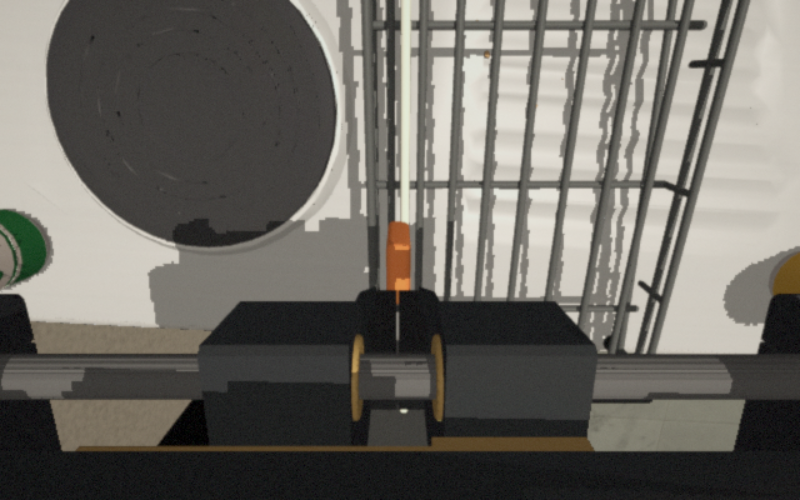

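The fingers shut in front of the tab: its rear end shows at (398,222) and its body continues to row 305, where the fingers hide it. I'll recompute its x position.

```bash
python3 - <<'E'
from h import *
o=robot.get_obs(); c=cam("wrist",o)
for n,u,v,z in [("rear low",398,222,.085),("rear",398,222,.10),("rear top edge",398,248,.104),("bartop@tab rear",404,222,.068),("front end",403,412,.053),("finger lead",398,290,.115),("front?",398,303,.1)]: print(n,px2w(c,u/1.25,v/1.25,z).round(4))
c1=cam("wrist",__import__("pickle").load(open("o1.pkl","rb")))
f=lambda u,v:((325+u/3.2)/1.25,(170+v/3.2)/1.25)
for n,u,v in[("upper end",100,58),("upper edge",98,98),("lower edge",96,200),("lower end",95,245)]:
  print(n,[px2w(c1,*f(u,v),z).round(4) for z in(.07,.106)])
E
```

```text
rear low [0.4723 0.0501 0.085 ]
rear [0.4755 0.0503 0.1   ]
rear top edge [0.4634 0.0496 0.104 ]
bartop@tab rear [0.4689 0.0464 0.068 ]
front end [0.3323 0.0385 0.053 ]
finger lead [0.4458 0.0486 0.115 ]
front? [0.4328 0.0478 0.1   ]
upper end [array([0.4698, 0.0507, 0.07  ]), array([0.4748, 0.0475, 0.106 ])]
upper edge [array([0.4603, 0.051 , 0.07  ]), array([0.4663, 0.0477, 0.106 ])]
lower edge [array([0.4354, 0.0508, 0.07  ]), array([0.4443, 0.0475, 0.106 ])]
lower end [array([0.4241, 0.0507, 0.07  ]), array([0.4342, 0.0474, 0.106 ])]
```

The x position was right: the tab spans about 0.438 to 0.472. At about 75 mm/s the fingers had only just arrived when I lifted, so I'll retry with a longer squeeze.

Call:
drive_tool(steps=[[-0.2, 0, 0, -0.02, 0], [-0.2, 0, 0, -0.02, 0], [-0.2, 0, 0, -0.02, 0], [-0.2, 0, 0, 0.05, 0], [-0.2, 0, 0, 0.14, 0], [-0.2, 0, 0, 0.14, 0], [-1, 0, 0, 0.14, 0], [-1, 0, 0, 0.14, 0], [-1, 0, 0, 0.14, 0], [-1, 0, 0, 0.14, 0], [-1, 0, 0, 0.14, 0]])

```text
t: 5.2
eef_pos: [0.4532, 0.0497, 0.0951]
eef_rot: [3.142, -0.0, 0.058]
contact_force: [0.4, 0.6, 0.2]
finger_gap: 0.0002
grasp_force: 0.0
```

```bash
python3 - <<'E'
from h import *
im=robot.snapshot("side")[...,::-1]; w=robot.snapshot("wrist")[...,::-1]
a=cv2.resize(im[150:275,290:410],None,fx=3.2,fy=3.2,interpolation=cv2.INTER_CUBIC)
b=cv2.resize(w[150:300,270:374],(277,400),interpolation=cv2.INTER_CUBIC)
cv2.imwrite("pics/s2.png",np.hstack([a,b]))
s=cam("side");o=robot.get_obs();p=o['eef_pos'];print(a.shape,(proj(s,[p,p-[0,0,.022]])-[290,150])*3.2)
E
```

```text
(400, 384, 3) [[119.03567794 235.55233452]
 [119.42377484 251.905191  ]]
```

View pics/s2.png

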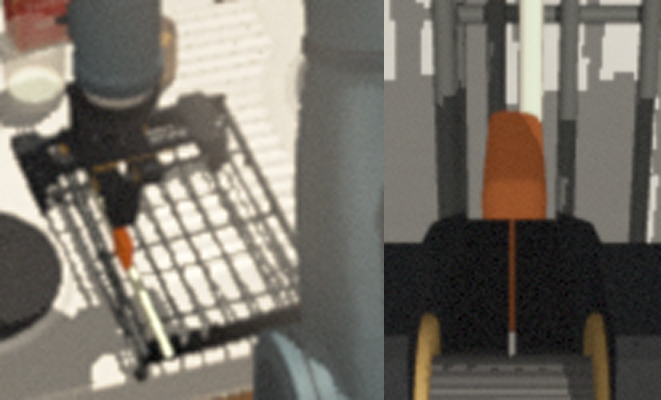

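The side crop shows the whole tab visible at (122,228–268) with the closed fingertips ending right on top of it. In the wrist crop the tab shows under the slit. So the fingertips are higher than the pose implies; I'll check that numerically.

```bash
python3 - <<'E'
from h import *
s=cam("side");t=cam("top")
R=Ro.from_euler('xyz',[-3.14,0,.232]).as_matrix();p=np.array([.1491,-.632,.2203])
pts=[p+R@np.array(q) for q in [[0,.0525,.022],[0,-.0525,.022],[0,.0525,-.02],[0,-.0525,-.02],[0,0,0]]]
print(proj(s,pts).round(0).tolist(),proj(t,pts).round(0).tolist())
g=cv2.cvtColor(cv2.imread("pics/side0.png"),6)
for r in range(176,222,2): print(r,''.join('#' if v<45 else '+' if v<70 else '.' for v in g[r,570:640]))
print(robot.get_obs()['joint_positions'].round(3))
E
```

```text
[[611.0, 216.0], [585.0, 229.0], [617.0, 204.0], [590.0, 218.0], [601.0, 216.0]] [[567.0, 337.0], [533.0, 345.0], [576.0, 340.0], [542.0, 348.0], [555.0, 342.0]]
176 ..................................####################################
178 ................................+################################+++++
180 ...............................###############################++++++##
182 ...........................++#########################################
184 ..............+++################################################++#++
186 ............+##################################################+.+..+#
188 ...........+##################+....#########################+++.....+#
190 ...........+####################+.....##################+++.......++##
192 ...........########################+..#######+..+###+++...............
194 ..........+###+########################+++......++++++++++............
196 ..........+############################+.....++++++#####+.............
198 .............############################+++++#########+..............
200 ................##########################..+#########+...............
202 ..................+#######################++#########.................
204 ....................+###################+....+######..................
206 ....................+########+########+...............................
208 ...................+##############+...................................
210 ..................+#########+++.......................................
212 ..................#########...........................................
214 ..................########............................................
216 ...................+######............................................
218 ......................##+.............................................
220 ......................................................................
[ 0.049  0.434 -0.309  2.116  0.221  0.621 -1.926]
```

Measured at the start pose, the real fingertips lie about 35–40 mm further back along the tool than stated: they were seen at (593,218) and (619,204), which matches tool z ≈ -0.02. The wrist-camera heights agree with the fixed cameras. So I'll descend further, guarded, with the fingers open.

Call:
drive_tool(steps=[[-0.2, 0, 0, -0.06, 0], [-0.2, 0, 0, -0.06, 0], [-0.2, 0, 0, -0.06, 0], [-0.2, 0, 0, -0.06, 0], [-0.2, 0, 0, 0, 0], [-0.2, 0, 0, 0.05, 0], [-0.2, 0, 0, 0.08, 0], [-0.2, 0, 0, 0.08, 0]])

```text
t: 6.3
eef_pos: [0.4525, 0.0497, 0.0703]
eef_rot: [3.142, 0.002, 0.058]
contact_force: [-0.1, 0.6, -0.4]
finger_gap: 0.0352
grasp_force: 0.0
```

Call:
drive_tool(steps=[[-0.2, 0, 0, 0.025, 0], [-1, 0, 0, 0.025, 0], [-1, 0, 0, 0.025, 0], [-1, 0, 0, 0.025, 0], [-1, 0, 0, 0.025, 0], [-1, 0, 0, 0.025, 0]])

```text
t: 7.05
eef_pos: [0.4533, 0.0496, 0.0637]
eef_rot: [3.142, -0.0, 0.058]
contact_force: [-0.6, -1.0, 1.6]
finger_gap: 0.0114
grasp_force: 30.0
```

Gripped: gap 11.4 mm at 30 N. Now lift and shift 40 mm.

Call:
drive_tool(steps=[[-1, 0, 0, -0.04, 0], [-1, 0, 0, -0.08, 0], [-1, 0, 0, -0.115, 0], [-1, 0, 0, -0.115, 0], [-1, 0, 0.06, -0.115, 0], [-1, 0, 0.12, -0.115, 0], [-1, 0, 0.133, -0.115, 0], [-1, 0, 0.133, -0.115, 0], [-1, 0, 0.133, -0.115, 0]])

```text
t: 8.18
eef_pos: [0.4554, 0.0107, 0.098]
eef_rot: [-3.141, 0.0, 0.059]
contact_force: [-0.2, -1.4, -0.8]
finger_gap: 0.0119
grasp_force: 30.0
```

```bash
python3 -c "
from h import *
a=.0568;x0,y0=.4533,.0496
conv((x0+.04*np.sin(a),y0-.04*np.cos(a),.0637,.058))"
```

```text
[0.0004, 0.0035, 0.1143, 0.0006]
t 8.18 pos [0.4554 0.0107 0.098 ] yaw 0.059 gap 0.0119 grip 30.0 F [-0.2 -1.4 -0.8] j [ 0.13  0.43 -0.31  2.12  0.21  0.63 -1.83]
```

Call:
drive_tool(steps=[[-1, 0, 0.003, 0, 0], [-1, 0, 0.003, 0.04, 0], [-1, 0, 0.003, 0.08, 0], [-1, 0, 0.003, 0.1, 0], [-1, 0, 0.003, 0.114, 0], [-1, 0, 0.003, 0.116, 0], [-1, 0, 0.003, 0.116, 0]])

```text
t: 9.05
eef_pos: [0.4555, 0.009, 0.0635]
eef_rot: [3.141, 0.0, 0.058]
contact_force: [-1.9, 0.2, 3.7]
finger_gap: 0.0115
grasp_force: 30.0
```

The guide dropped back to its seated height with only 3.7 N. Release, rise, and head for the red can.

Call:
drive_tool(steps=[[0, 0, 0, 0.116, 0], [0, 0, 0, 0.116, 0], [0, 0, 0, 0.116, 0], [0, 0, 0, -0.05, 0], [0.3, 0, 0, -0.25, -0.1], [0.6, 0, 0.2, -0.35, -0.22], [1, 0.02, 0.4, -0.35, -0.34], [1, 0.02, 0.6, -0.35, -0.46], [1, 0.02, 0.8, -0.35, -0.58], [1, 0.02, 1, -0.35, -0.7], [1, 0.02, 1, -0.35, -0.82]])

```text
t: 10.42
eef_pos: [0.4779, -0.2957, 0.1694]
eef_rot: [3.14, 0.002, 1.255]
contact_force: [0.7, -0.1, 0.8]
finger_gap: 0.088
grasp_force: 0.0
```

```bash
python3 -c "
from h import *
conv((.4113,-.3791,.17,1.627),(.4113,-.3791,.0405,1.627))"
```

```text
[-0.3333, -0.1249, -0.0021, -0.2477]
[-0.3333, -0.1249, 0.4296, -0.2477]
t 10.43 pos [ 0.4779 -0.2957  0.1694] yaw 1.2555 gap 0.088 grip 0.0 F [ 0.7 -0.1  0.8] j [ 0.85  0.5  -0.5   1.8   0.3   0.91 -0.09]
```

Call:
drive_tool(steps=[[1, -0.2, -0.08, 0, -0.12], [1, -0.333, -0.125, 0, -0.24], [1, -0.333, -0.125, 0.02, -0.248], [1, -0.333, -0.125, 0.02, -0.248]])

```text
t: 10.92
eef_pos: [0.4125, -0.373, 0.1627]
eef_rot: [3.141, -0.0, 1.627]
contact_force: [-0.4, 0.6, 0.6]
finger_gap: 0.0882
grasp_force: 0.0
```

```bash
python3 -c "
from h import *
conv((.4113,-.3791,.0405,1.627))
o=robot.get_obs();c=cam('wrist',o);cv2.imwrite('pics/w3.png',robot.snapshot('wrist')[...,::-1]);s=robot.snapshot('side')[...,::-1];cv2.imwrite('pics/s3.png',s)
print(proj(c,[[.4113,-.3791,.109],[.4113-.0265,-.3791,.109],[.4113+.0265,-.3791,.109]]))
im=cv2.imread('pics/w3.png').astype(int)
import sys
m=(im.min(2)>110)
for r in range(200,330,6): print(r,''.join('#' if v else '.' for v in m[r,200:440:4]), im[r,317])
"
```

```text
[-0.02, -0.005, 0.4075, -0.0002]
t 10.93 pos [ 0.4125 -0.373   0.1627] yaw 1.6267 gap 0.0882 grip 0.0 F [-0.4  0.6  0.6] j [ 1.09  0.51 -0.57  1.82  0.34  0.91  0.42]
[[315.91752032 213.52503906]
 [277.24907462 211.51448726]
 [354.44805951 215.52842046]]
200 .........#...#..#####.###############.###################### [216 223 217]
206 ................######################.##################### [214 222 216]
212 ................############################################ [215 224 217]
218 ...........#....############################################ [197 209 209]
224 ............#.#.############################################ [215 223 217]
230 ............#...####################.#####################.# [212 222 216]
236 .............#..#####################################....... [215 224 216]
242 ...............######################################....... [200 210 203]
248 ................#####################################....... [196 206 212]
254 ................############################.########....... [191 201 205]
260 ................############################..#####
[... 174 characters left out ...]
02 206]
278 ................#############################.....####...... [192 201 206]
284 ............................................................ [47 50 51]
290 ............................................................ [44 44 47]
296 ............................................................ [52 55 54]
302 ............................................................ [54 56 59]
308 ............................................................ [48 53 56]
314 ............................................................ [50 54 57]
320 ................##################################.......... [183 193 198]
326 ................###################################......... [187 198 203]
```

Call:
drive_tool(steps=[[1, -0.02, -0.005, 0, 0], [1, -0.02, -0.005, 0.12, 0], [1, -0.02, -0.005, 0.25, 0], [1, -0.02, -0.005, 0.36, 0], [1, -0.02, -0.005, 0.407, 0], [-1, -0.02, -0.005, 0.407, 0], [-1, -0.02, -0.005, 0.407, 0], [-1, -0.02, -0.005, 0.407, 0], [-1, -0.02, -0.005, 0.407, 0], [-1, -0.02, -0.005, 0.407, 0], [-1, -0.02, -0.005, 0.407, 0]])

```text
t: 12.4
eef_pos: [0.4116, -0.3802, 0.0409]
eef_rot: [3.141, 0.001, 1.628]
contact_force: [-1.1, -0.9, 6.2]
finger_gap: 0.0525
grasp_force: 30.0
```

Red can held (52.5 mm, 30 N). Compute the route to the right guard.

```bash
cat >> h.py <<'E'
def rk(x,y,z,yaw=1.627):
    c,s=.9984,.0568
    return (.4915+x*c-y*s,-.0329+x*s+y*c,z,yaw)
E
python3 -c "
from h import *
conv(rk(65,0,.1) if 0 else (.4116,-.3802,.17,1.627),rk(.065,-.15,.17),rk(.065,-.15,.083),rk(.065,-.085,.083),rk(.065,-.04,.083),rk(.065,-.025,.07),rk(.065,-.0025,.068))"
```

```text
[-0.0001, 0.0, -0.4303, 0.0005]
[0.6405, 0.5484, -0.4303, 0.0005]
[0.6405, 0.5484, -0.1403, 0.0005]
[0.8572, 0.5485, -0.1403, 0.0005]
[1.0072, 0.5485, -0.1403, 0.0005]
[1.0572, 0.5485, -0.0969, 0.0005]
[1.1322, 0.5485, -0.0903, 0.0005]
t 12.4 pos [ 0.4116 -0.3802  0.0409] yaw 1.6278 gap 0.0525 grip 30.0 F [-1.1 -0.9  6.2] j [ 1.02  0.7  -0.47  1.87  0.47  0.69  0.33]
```

Call:
drive_tool(steps=[[-1, 0, 0, -0.15, 0], [-1, 0, 0, -0.35, 0], [-1, 0.1, 0.1, -0.43, 0], [-1, 0.25, 0.25, -0.43, 0], [-1, 0.4, 0.4, -0.43, 0], [-1, 0.55, 0.53, -0.43, 0], [-1, 0.63, 0.548, -0.35, 0], [-1, 0.63, 0.548, -0.2, 0], [-1, 0.64, 0.548, -0.14, 0], [-1, 0.68, 0.548, -0.14, 0], [-1, 0.72, 0.548, -0.14, 0], [-1, 0.76, 0.548, -0.14, 0], [-1, 0.8, 0.548, -0.14, 0], [-1, 0.83, 0.548, -0.14, 0], [-1, 0.86, 0.548, -0.14, 0]])

```text
t: 14.28
eef_pos: [0.5615, -0.1151, 0.0835]
eef_rot: [3.139, 0.004, 1.626]
contact_force: [1.1, -4.6, -0.4]
finger_gap: 0.0519
grasp_force: 30.0
```

```bash
python3 - <<'E'
from h import *
conv(rk(.065,-.04,.083),rk(.065,-.025,.07),rk(.065,-.0025,.068))
im=robot.snapshot("side")[...,::-1]; w=robot.snapshot("wrist")[...,::-1]
a=cv2.resize(im[140:290,280:440],None,fx=2.5,fy=2.5,interpolation=cv2.INTER_CUBIC)
b=cv2.resize(w,(400,250))
cv2.imwrite("pics/s4.png",np.hstack([a[:375],np.vstack([b,np.zeros((125,400,3),np.uint8)])]))
E
```

```text
[0.1534, -0.001, 0.0018, -0.0007]
[0.2034, -0.0011, 0.0451, -0.0007]
[0.2784, -0.0012, 0.0518, -0.0007]
t 14.28 pos [ 0.5615 -0.1151  0.0835] yaw 1.6259 gap 0.0519 grip 30.0 F [ 1.1 -4.6 -0.4] j [ 0.52  0.66 -0.54  1.82  0.46  0.79 -0.2 ]
```

View pics/s4.png

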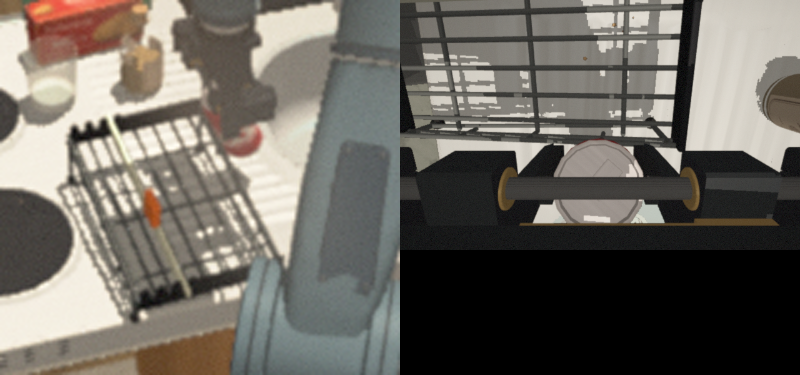

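The side crop shows the guide in the innermost notches (front end at (187,295), rear end at (112,118)). The can is held against the guard at (245,140), with only 4.6 N on the wrist. Continue over the guard.

Call:
drive_tool(steps=[[-1, 0.04, 0, 0, 0], [-1, 0.08, 0, 0, 0], [-1, 0.12, 0, 0.005, 0], [-1, 0.16, 0, 0.02, 0], [-1, 0.2, 0, 0.04, 0], [-1, 0.21, 0, 0.05, 0], [-1, 0.21, 0, 0.05, 0]])

```text
t: 15.25
eef_pos: [0.5567, -0.0493, 0.0668]
eef_rot: [-3.141, -0.0, 1.628]
contact_force: [-1.2, 0.3, 0.3]
finger_gap: 0.052
grasp_force: 30.0
```

```bash
cat > t.py <<'E'
from h import *
# red/col mask extents in side view & wrist view
import sys
s=robot.snapshot("side")[...,::-1].copy(); w=robot.snapshot("wrist")[...,::-1].copy()
cv2.imwrite(f"pics/{sys.argv[1]}s.png",s);cv2.imwrite(f"pics/{sys.argv[1]}w.png",w)
h=cv2.cvtColor(s,cv2.COLOR_BGR2HSV)
sub=h[150:260:2,310:420]
for i,r in enumerate(sub): print(150+2*i,''.join('R' if (p[1]>110 and (p[0]<6 or p[0]>172) and p[2]>50) else 'Y' if p[1]>120 and 15<p[0]<32 else 'G' if p[1]>110 and 45<p[0]<85 else 'O' if p[1]>150 and 6<=p[0]<15 else '#' if p[2]<50 else ' ' for p in r))
E
python3 t.py a
```

```text
150 RRRRRRRRR                                                                                                     
152 RRRRRRRO                                                                                                      
154 RRRRRRO                                                                                                       
156 RRRRRRRR O                                                                                                    
158  RRRRRRRRRRRR                                                                                                 
160   RRRR                                                                                                        
162                                                                                                               
164                                                                                                               
166                                                                                                               
168                                                              
[... 4457 characters left out ...]
                                                                             
248                                                                                                               
250                                                                                                               
252                                               ##   #  # #    #                                                
254                                        ###     ###### ##                                                      
256                                  #### #####    ####                                                           
258                          ##################
```

```bash
python3 - <<'E'
from h import *
s=cam("side");o=robot.get_obs();p=o['eef_pos']
u=np.array(rk(0,-1,0)[:3])-np.array(rk(0,0,0)[:3]); X=np.array(rk(1,0,0)[:3])-np.array(rk(0,0,0)[:3]); Z=np.array([0,0,1])
for g in(.025,.034):
  for th in (40,60,75,90,100):
    t=np.deg2rad(th); ax=np.sin(t)*u-np.cos(t)*Z; n=np.cos(t)*u+np.sin(t)*Z
    pc=p+[0,0,g]; pts=[]
    for L in(.0745,.045):
      for f in np.linspace(0,6.28,25): pts.append(pc+ax*L+.0265*(np.cos(f)*n+np.sin(f)*X))
    q=proj(s,pts); print(g,th,"bottom ctr",proj(s,pc+ax*.0745).round(0)[0],"ellipse u",q[:25,0].min().round(),q[:25,0].max().round(),"v",q[:25,1].min().round(),q[:25,1].max().round())
im=cv2.imread("pics/as.png")
h=cv2.cvtColor(im,cv2.COLOR_BGR2HSV)
for r in range(166,206,2): print(r,''.join('R' if p[1]>90 and (p[0]<8 or p[0]>170) else '#' if p[2]<60 else '+' if p[2]<110 else '-' if p[2]<160 else ' ' for p in h[r,335:405]))
E
```

```text
0.025 40 bottom ctr [362. 206.] ellipse u 355.0 369.0 v 198.0 213.0
0.025 60 bottom ctr [367. 200.] ellipse u 362.0 372.0 v 192.0 208.0
0.025 75 bottom ctr [369. 196.] ellipse u 365.0 373.0 v 187.0 204.0
0.025 90 bottom ctr [370. 191.] ellipse u 367.0 373.0 v 183.0 199.0
0.025 100 bottom ctr [370. 188.] ellipse u 367.0 373.0 v 180.0 196.0
0.034 40 bottom ctr [362. 204.] ellipse u 355.0 369.0 v 196.0 211.0
0.034 60 bottom ctr [367. 198.] ellipse u 362.0 372.0 v 190.0 206.0
0.034 75 bottom ctr [369. 193.] ellipse u 365.0 373.0 v 185.0 202.0
0.034 90 bottom ctr [370. 189.] ellipse u 367.0 373.0 v 181.0 197.0
0.034 100 bottom ctr [370. 186.] ellipse u 367.0 373.0 v 178.0 194.0
166 +++++++++++++++++++++++++++++                       -----------------+
168 +++++++++++++++++++++++++-                        -------------------+
170 ++++++++++++++++++++++++-                        --------------------+
172 ++++++++++++++++++++++++-                        -------------------++
174 ++-+++++++++++++++++++++-                       --------------------++
176 +++++++++++++++++++++++++-             
[... 381 characters left out ...]
      ---            -++-
188 #++++++++++++++++++++++++-----------RRRRRRR         -             -+--
190 +++---++++++++++++++++++--+++++++++-RRRRRRR                      -++--
192        --+++-++++++++++++++++++++++-RRRRRRR                      -++--
194           ---++++++++++++++++++-++--RRRRRR                      -+----
196              -++++++++++++++++++++-RRRRR                        -+----
198  -           -+++++++++++++-   -+-                             --+----
200           -- -+++++++---+---    ++-                            -+-----
202    -   ----++-+++++++-      -     --                           -+-----
204 --++++------++--------       -     --                         --+-----
```

The red end of the can spans u 371–377, v 182–196, which matches a horizontal can (predicted v 181–197). Now centre it over the lane and lower it.

```bash
python3 -c "
from h import *
conv(rk(.065,-.0025,.0668,1.6275),rk(.065,-.0025,.0465,1.6275))"
```

```text
[0.0613, 0.0022, 0.0008, -0.0001]
[0.0613, 0.0022, 0.0684, -0.0001]
t 15.35 pos [ 0.5569 -0.0501  0.067 ] yaw 1.6274 gap 0.052 grip 30.0 F [-1.7 -0.5 -0.6] j [ 0.41  0.66 -0.53  1.86  0.48  0.75 -0.33]
```

Call:
drive_tool(steps=[[-1, 0.03, 0.002, 0, 0], [-1, 0.061, 0.002, 0, 0], [-1, 0.061, 0.002, 0, 0], [-1, 0.061, 0.002, 0.03, 0], [-1, 0.061, 0.002, 0.06, 0], [-1, 0.061, 0.002, 0.068, 0], [-1, 0.061, 0.002, 0.068, 0]])

```text
t: 16.23
eef_pos: [0.556, -0.0317, 0.0462]
eef_rot: [-3.141, 0.0, 1.628]
contact_force: [-1.0, -0.9, 0.0]
finger_gap: 0.052
grasp_force: 30.0
```

Ease down in small steps.

Call:
drive_tool(steps=[[-1, 0, 0, 0.006, 0], [-1, 0, 0, 0.011, 0], [-1, 0, 0, 0.011, 0]])

```text
t: 16.6
eef_pos: [0.5566, -0.0314, 0.0434]
eef_rot: [3.141, -0.0, 1.628]
contact_force: [0.1, 0.3, 1.0]
finger_gap: 0.0519
grasp_force: 30.0
```

Call:
drive_tool(steps=[[-1, 0, 0, 0.006, 0], [-1, 0, 0, 0.009, 0], [-1, 0, 0, 0.009, 0]])

```text
t: 16.98
eef_pos: [0.5565, -0.0315, 0.0406]
eef_rot: [-3.142, -0.0, 1.628]
contact_force: [0.1, 0.6, 1.2]
finger_gap: 0.0518
grasp_force: 30.0
```

Call:
drive_tool(steps=[[-1, 0, 0, 0.005, 0], [-1, 0, 0, 0.01, 0], [-1, 0, 0, 0.01, 0]])

```text
t: 17.35
eef_pos: [0.5563, -0.0316, 0.0375]
eef_rot: [-3.141, 0.0, 1.628]
contact_force: [-0.9, 0.6, 1.7]
finger_gap: 0.0519
grasp_force: 30.0
```

```bash
cat > m.py <<'E'
from h import *
import sys
col=sys.argv[1]
im=robot.snapshot("side")[...,::-1].copy();h=cv2.cvtColor(im,cv2.COLOR_BGR2HSV).astype(int)
H,S,V=h[...,0],h[...,1],h[...,2]
m={'r':(S>90)&((H<6)|(H>170)),'y':(S>110)&(H>14)&(H<32),'g':(S>90)&(H>45)&(H<88)}[col]
for r in range(168,216,2): print(r,''.join('R' if m[r,c] else '#' if V[r,c]<60 else '+' if V[r,c]<110 else '-' if V[r,c]<160 else ' ' for c in range(320,390)))
s=cam("side");p=robot.get_obs()['eef_pos'];O=np.array(rk(0,0,0)[:3])
u=np.array(rk(0,-1,0)[:3])-O; X=np.array(rk(1,0,0)[:3])-O; Z=np.array([0,0,1])
for g in(.034,):
  for th in (70,80,90):
    t=np.deg2rad(th); ax=np.sin(t)*u-np.cos(t)*Z; n=np.cos(t)*u+np.sin(t)*Z; pc=p+[0,0,g]
    for L in(.0745,-.0345):
      q=proj(s,[pc+ax*L+.0265*(np.cos(f)*n+np.sin(f)*X) for f in np.linspace(0,6.28,25)]); print(g,th,L,"u",q[:,0].min().round(),q[:,0].max().round(),"v",q[:,1].min().round(),q[:,1].max().round())
E
python3 m.py r
```

```text
168     -+++++++++++---+++++++-+-----++-                              ----
170      +++++++++++++-------------++++-                            ------
172      -++++++++++++++++++++++++++++++--                          ------
174      -+++++++++++++++++++++++++++-+++-                         -------
176      +++++++++++++++++++++++++++++---                          -------
178       --++++++++++++++++++++++++++                             -------
180        -+#++++++++++++++++++++++++------                       -------
182          -++-+++++++++++++++++++++++++--     RRRRR              ------
184           -+++++++++++++++++++++++-        RRRRRRRR              -----
186       -+--++++++++++++++++++++++++-           RRRRRR              ----
188 +#+---#####+##+++++++++++++++++++++-          RRRRRRR                 
190 ###+--+#######++++++++++++++++++++++--   R   RRRRRRRR                 
192 ####+--+++----- -++++++++++++++++--+++----     RRRRRR                 
194 ##+-----      ---++++++++++++++++++--+------  RRRRRRR-                
196  --   --       -++++++++++++++++++++++------- 
[... 266 characters left out ...]
--------+-+++++++++++++++++++++--     --                  
206      -+++-----------++++++++++++++++-+-      -     --                 
208 +++---+++-------    -+++#++++++      --             --                
210 -++----++--------   --+++#++#++-    -----            --               
212 -+++--- -+------------++++-----+--  ---------   -     --              
214 --+++----++----------  -+-  -------------------        --             
0.034 70 0.0745 u 359.0 367.0 v 195.0 211.0
0.034 70 -0.0345 u 330.0 337.0 v 193.0 210.0
0.034 80 0.0745 u 361.0 367.0 v 192.0 208.0
0.034 80 -0.0345 u 330.0 336.0 v 195.0 211.0
0.034 90 0.0745 u 361.0 368.0 v 189.0 205.0
0.034 90 -0.0345 u 330.0 336.0 v 197.0 213.0
```

The seen end (u 365–373, v 182–195) is about 6 mm further right and 10 mm higher than predicted. So the can's bottom sits on the guard, because the grip is nearer the lid than I assumed. I'll raise, shift 7 mm left, and lower again.

Call:
drive_tool(steps=[[-1, 0, 0, -0.05, 0], [-1, 0, 0, -0.08, 0], [-1, 0.02, 0, -0.08, 0], [-1, 0.025, 0, -0.08, 0], [-1, 0.025, 0, -0.05, 0], [-1, 0.025, 0, -0.02, 0], [-1, 0.025, 0, -0.005, 0], [-1, 0.025, 0, 0, 0], [-1, 0.025, 0, 0, 0]])

```text
t: 18.52
eef_pos: [0.556, -0.0241, 0.0377]
eef_rot: [-3.141, 0.0, 1.628]
contact_force: [-1.2, 0.3, 1.1]
finger_gap: 0.0518
grasp_force: 30.0
```

```bash
sed -i 's/for g in(.034,)/for g in(.04,)/;s/(.0745,-.0345)/(.0805,-.0285)/' m.py; python3 m.py r; python3 -c "
from h import *
conv()"
```

```text
168   -++++++++++++++++++++++++----++-                               -----
170   -++++++++++++--------------++++-                              ------
172    +#+++++++++++++++++++++++++++++--                            ------
174    -#++++++++++++++++++++++++++++++-                           -------
176    -+#+++#++++++++++++++++++++++++--                           -------
178      -+++++++++++++++++++++++++-                               -------
180       -#++++++++++++++++++++++++-  ---+-                        ------
182        ++++++++++++++++++++++++++++++++-    RRR                 ------
184        -++++++++++++++++++++++++--        RRRRRRR                -----
186       -+#+++++++++++++++++++++++           RRRRRRR                --- 
188 +#+- -######++++++++++++++++++++-           RRRRRR                    
190 ###+--+#######++++++++++++++++++++-         RRRRRRR                   
192 ####+--+++----+++++++++++++++++++++-- -      RRRRRR                   
194 ##+-----      -+++++++++++++++++++++++-+-    RRRRRR-                  
196  -    --       +###+++++++++++++++++++----- R-
[... 395 characters left out ...]
    
208 +++---+++-----      +##+++++++-      --             --                
210 +++----++-------    -+#+###++++     ---+-            --               
212 -+++--- -+-------     +#++-----+--  ------            --              
214 --+++----++--------    -+-  ----------------           --             
0.04 70 0.0805 u 358.0 367.0 v 194.0 210.0
0.04 70 -0.0285 u 329.0 337.0 v 193.0 209.0
0.04 80 0.0805 u 360.0 367.0 v 191.0 207.0
0.04 80 -0.0285 u 330.0 336.0 v 194.0 210.0
0.04 90 0.0805 u 361.0 367.0 v 188.0 203.0
0.04 90 -0.0285 u 330.0 335.0 v 195.0 211.0
t 18.57 pos [ 0.5561 -0.0241  0.0379] yaw 1.6277 gap 0.0518 grip 30.0 F [-0.5 -0.9  0.6] j [ 0.34  0.7  -0.5   1.87  0.51  0.69 -0.41]
```

The end is still high: it didn't drop when the tool did, at about 4.4 mm per pixel. So the grip is roughly 20 mm from the lid and the bottom still rests on the guard. I'll raise, shift 11 mm further left, lower, and take a picture.

Call:
drive_tool(steps=[[-1, 0, 0, -0.05, 0], [-1, 0, 0, -0.1, 0], [-1, 0.02, 0, -0.1, 0], [-1, 0.037, 0, -0.1, 0], [-1, 0.037, 0, -0.1, 0], [-1, 0.037, 0, -0.05, 0], [-1, 0.037, 0, -0.005, 0], [-1, 0.037, 0, 0, 0], [-1, 0.037, 0, 0, 0]])

```text
t: 19.7
eef_pos: [0.5552, -0.013, 0.0374]
eef_rot: [-3.141, -0.0, 1.628]
contact_force: [0.2, 0.4, -1.0]
finger_gap: 0.0518
grasp_force: 29.9
```

```bash
python3 - <<'E'
from h import *
im=robot.snapshot("side")[...,::-1]; w=robot.snapshot("wrist")[...,::-1]
cv2.imwrite("pics/s5.png",np.vstack([cv2.resize(im[170:240,310:400],(540,420),interpolation=cv2.INTER_CUBIC)[:,:540],]))
a=cv2.resize(im[165:245,305:395],(450,400),interpolation=cv2.INTER_CUBIC)
b=cv2.resize(w[100:340,215:425],(350,400),interpolation=cv2.INTER_CUBIC)
cv2.imwrite("pics/s5.png",np.hstack([a,b]))
conv()
E
```

```text
t 19.8 pos [ 0.5556 -0.013   0.0379] yaw 1.6278 gap 0.0516 grip 29.9 F [-0.4 -0.5 -0.7] j [ 0.32  0.7  -0.51  1.88  0.51  0.69 -0.43]
```

View pics/s5.png

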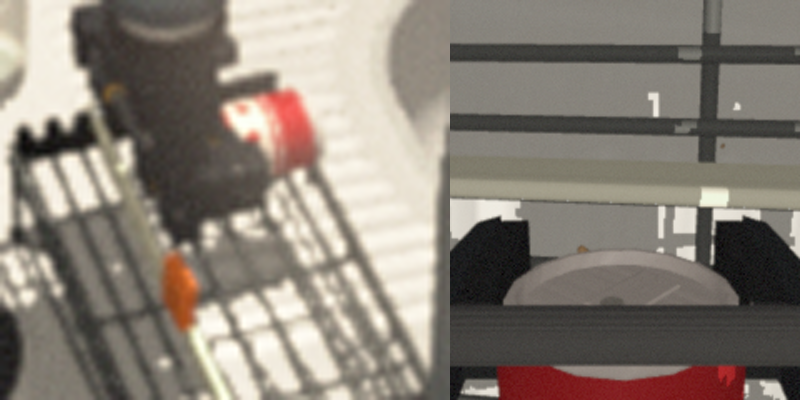

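The wrist crop shows the lid ellipse (505–738, 250–378), 144 raw pixels wide. That puts the lid centre about 55 mm above the TCP and the bottom tilted down about 15°, inside the lane. So the true grip height is about TCP + 55 mm. I'll keep lowering so the wires level the can.

Call:
drive_tool(steps=[[-1, 0, 0, 0.01, 0], [-1, 0, 0, 0.02, 0], [-1, 0, 0, 0.03, 0], [-1, 0, 0, 0.03, 0]])

```text
t: 20.3
eef_pos: [0.5582, -0.0111, 0.0314]
eef_rot: [3.136, -0.001, 1.629]
contact_force: [-4.2, 3.1, 19.2]
finger_gap: 0.0518
grasp_force: 53.9
```

```bash
cat > lid.py <<'E'
from h import *
# lid ellipse in the wrist view: light grey, low saturation, between the fingers
w=robot.snapshot("wrist")[...,::-1].copy(); cv2.imwrite("pics/lid.png",w)
h=cv2.cvtColor(w,cv2.COLOR_BGR2HSV).astype(int)
for r in range(160,340,5): print(r,''.join('R' if p[1]>130 else '#' if p[2]<70 else '+' if p[2]<120 else '-' if p[2]<165 else ' ' for p in h[r,225:415:2]))
conv()
E
python3 lid.py
```

```text
160 -------------------------------------------------------- -----------+#####-------  ------------
165 --------------------------------------------------------------------+####+-------  ------------
170 --------------------------------------------------------------------#####+------- -------------
175 ########+++++++++++++++++++-----------------------------------------#####+---------------------
180 #################################################################+++++++#######################
185 ++++++++++++++++++++#++################################################+#######################
190 --------------------------------------------------------------------#####-------------------+++
195 -------------------------------------------------------------------+#####----------------------
200 -------------------------------------------------------------------+#####----------------------
205 -------------------------------------------------------------------++++++----------------------
210 -----------------------------------------------------------------------------------------------

[... 1934 characters left out ...]
####+#+##+#+#+##+####+++#+#####+####+###+#####+#+###########+####
315 ##############+#+################+####+#############+###+#+#####+##############################
320 #########RRRRRRRRRRRRRRRRRRRRRRR------------------------------RRRRRRRRRRRRRRRRRRRRRR###########
325 #########RRRRRRRRRRRRRRRRRRRRRRRRRRRRRRRRRRRRRRRRRRRRRRRRRRRRRRRRRRRRRRRRRRRRRRRRRRR###########
330         -+RRRRRRRRRRRRRRRRRRRRRRRRRRRRRRRRRRRRRRRRRRRRRRRRRRRRRRRRRRRRRRRRRRRRRRRRRR--------- +
335 ---------+RRRRRRRRRRRRRRRRRRRRRRRRRRRRRRRRRRRRRRRRRRRRRRRRRRRRRRRRRRRRRRRRRRRRRRRRRR---------  
t 20.35 pos [ 0.5582 -0.0111  0.0314] yaw 1.6294 gap 0.0524 grip 53.9 F [-4.2  3.5 20.3] j [ 0.31  0.71 -0.5   1.88  0.52  0.68 -0.44]
```

Redoing the geometry: the can slid toward its bottom in the grip. It's now held at the lid end with its bottom resting on the guard and the fingertips on the wires. Plan: cage it by opening slightly, slide the gripper to the can's middle, regrip, then re-place it.

Call:
drive_tool(steps=[[-1, 0, 0, -0.01, 0], [0.3, 0, 0, -0.015, 0], [0.35, 0, 0, -0.015, 0], [0.35, 0, 0, -0.015, 0], [0.35, -0.04, 0, -0.03, 0], [0.35, -0.08, 0, -0.04, 0], [0.35, -0.12, 0, -0.04, 0], [0.35, -0.15, 0, -0.04, 0], [0.35, -0.15, 0, -0.04, 0], [-1, -0.15, 0, -0.04, 0], [-1, -0.15, 0, -0.04, 0], [-1, -0.15, 0, -0.04, 0], [-1, -0.15, 0, -0.04, 0]])

```text
t: 21.98
eef_pos: [0.5579, -0.0576, 0.0406]
eef_rot: [-3.141, -0.0, 1.628]
contact_force: [-0.0, -0.5, -1.3]
finger_gap: 0.052
grasp_force: 29.8
```

```bash
python3 lid.py; python3 m.py r
```

```text
160 ----------------RRRRRRRRRRRRRRRRRRRRRRRRRRRRRRRRRRRRRRRRRRRRRRRRRRRRRRRRRRRRRRRRRR+------------
165 ++-+-----------RRRRRRRRRRRRRRRRRRRRRRRRRRRRRRRRRRRRRRRRRRRRRRRRRRRRRRRRRRRRRRRRRRRR------------
170 ##############+RRRRRRRRRRRRRRRRRRRRRRRRRRRRRRRRRRRRRRRRRRRRRRRRRRRRRRRRRRRRRRRRRRRR+###########
175 ++++++++######+RRRRRRRRRRRRRRRRRRRRRRRRRRRRRRRRRRRRRRRRRRRRRRRRRRRRRRRRRRRRRRRRRRRRR###########
180 --------------+RRRRRRRRRRRRRRRRRRRRRRRRRRRRRRRRRRRRRRRRRRRRRRRRRRRRRRRRRRRRRRRRRRRR+------+++++
185 --------------+RRRRRRRRRRRRRRRRRRRRRRRRRRRRRRRRRRRRRRRRRRRRRRRRRRRRRRRRRRRRRRRRRRRR------------
190 --------------+RRRRRRRRRRRRRRRRRRRRRRRRRRRRRRRRRRRRRRRRRRRRRRRRRRRRRRRRRRRRRRRRRRRR------------
195 --------------+RRRRRRRRRRRRRRRRRRRRRRRRRRRRRRRRRRRRRRRRRRRRRRRRRRRRRRRRRRRRRRRRRRRR------------
200 --------  -----RRRRRRRRRRRRRRRRRRRRRRRRRRRRRRRRRRRRRRRRRRRRRRRRRRRRRRRRRRRRRRRRRRR      -------
205 --------       RRRRRRRRRRRRRRRRRRRRRRRRRRRRRRRRRRRRRRRRRRRRRRRRRRRRRRRRRRRRRRRRRRR      -------
210 ------         RRRRRRRRRRRRRRRRRRRRRRRRRRRRRRRRRRRRRRRRRRRRRRRRRRRRRRRRRRRRRRRRRR+ ------------

[... 3995 characters left out ...]
   ---------RRRRRRRRRRRRR+++++++++++---     --                  
206      -+-----------RRRRRRRRRRRR++++++++       -     --                 
208 +++--++++---------RRRRRRR-- --- -+++++-             --                
210 -+-----++------------++---   -+----------            --               
212 ---    -++- ----------+++------++---------      -     --              
214  -+-    -++------------++-------++---------       -    --             
0.04 70 0.0805 u 368.0 376.0 v 191.0 207.0
0.04 70 -0.0285 u 339.0 347.0 v 190.0 206.0
0.04 80 0.0805 u 370.0 377.0 v 188.0 204.0
0.04 80 -0.0285 u 339.0 346.0 v 191.0 207.0
0.04 90 0.0805 u 371.0 377.0 v 185.0 200.0
0.04 90 -0.0285 u 340.0 345.0 v 192.0 208.0
```

The lid end is now at u≈335, v≈202, and the grip is near the can's middle, with the bottom still on the guard by about 8 mm. Lift, shift 13 mm left, lower.

Call:
drive_tool(steps=[[-1, 0, 0, -0.04, 0], [-1, 0, 0, -0.07, 0], [-1, 0.025, 0, -0.07, 0], [-1, 0.043, 0, -0.07, 0], [-1, 0.043, 0, -0.07, 0], [-1, 0.043, 0, -0.03, 0], [-1, 0.043, 0, 0, 0], [-1, 0.043, 0, 0.015, 0], [-1, 0.043, 0, 0.022, 0], [-1, 0.043, 0, 0.022, 0]])

```text
t: 23.32
eef_pos: [0.5581, -0.0454, 0.0356]
eef_rot: [3.14, 0.002, 1.628]
contact_force: [-4.2, -2.7, 16.6]
finger_gap: 0.0511
grasp_force: 30.2
```

```bash
python3 m.py r
```

```text
168         -+++++++++++-------+---------++-                         -----
170         -++++++++++++++-----------+++++-                        ------
172         -++++++++++++++++++++++++++++++++-                      ------
174       ---+++++++++++++++++++++++++++++++++                     -------
176      ----+++++++++++++++++++++++++++++-                        -------
178       ------++++++++++++++++++++++++++                         -------
180        --- -+++++--++++++++++++++++++++-                       -------
182              -+++++++++++++++++++++++++-                        ------
184               -+++++++++++++++++++++++++-                        -----
186       -+---+++++++++++++++++++++++++++++--                        --- 
188 ++-  -##########+++++++++++++++++++++++-+--                           
190 ##+   +########+++---++++++++++++++++--++---                          
192 ###+   +++-----      R+++++++++++++++----------                       
194 ##+--         R--RRRRR++++++++++++++++----------                      
196  --  -     --RRRRRRRRR++++++++++++++++--------
[... 260 characters left out ...]
   ------RRRRRRRRRRRR++++++++++++++++++-    --                  
206      +++-------RRRRRRRRRRRR+++++++++++-            --                 
208 +++---+++------RRRRRRRRR   -+++++++  --             --                
210 -+-----++------+-----++     -+++++-   ---            --               
212 -++-----++------+-----++-   ---++--    ---            --              
214  -++-----++------+-----++-------+----------            --             
0.04 70 0.0805 u 364.0 373.0 v 193.0 209.0
0.04 70 -0.0285 u 335.0 343.0 v 191.0 208.0
0.04 80 0.0805 u 366.0 373.0 v 190.0 206.0
0.04 80 -0.0285 u 336.0 342.0 v 193.0 209.0
0.04 90 0.0805 u 367.0 373.0 v 186.0 202.0
0.04 90 -0.0285 u 336.0 341.0 v 194.0 210.0
```

```bash
cat > tilt.py <<'E'
from h import *
import sys
hue={'r':(174,6),'y':(14,32),'g':(45,88)}[sys.argv[1]]
w=robot.snapshot("wrist")[...,::-1].copy(); h=cv2.cvtColor(w,cv2.COLOR_BGR2HSV).astype(int)
H,S=h[...,0],h[...,1]
m=(S>110)&(((H>=hue[0])|(H<=hue[1])) if hue[0]>hue[1] else (H>hue[0])&(H<hue[1]))
P=[]
for v in range(60,250,6):
    c=np.where(m[v,200:440])[0]
    if len(c)<80: continue
    l,r=c[0]+200,c[-1]+201; W=r-l
    al=np.arctan((r-317.6)/334.9); be=np.arctan((l-317.6)/334.9)
    D=.0265/np.sin((al-be)/2)   # distance from camera to axis in that row's plane
    k=(v-194.3)/334.9; s=D/np.sqrt(1+k*k)
    P.append((v,W,round(float(.0657-.9662*k*s-.2577*s),4),round(float(-.1647-.2577*k*s+.9662*s),4)))
for p in P: print(p)
P=np.array(P)
if len(P)>3:
    f=np.polyfit(P[:,2],-P[:,3],1); print("axis rise per m toward lid",f, "deg",np.degrees(np.arctan(f[0])))
conv()
E
python3 tilt.py r
```

```text
(162, np.int64(136), 0.0439, -0.0333)
(168, np.int64(138), 0.0419, -0.0356)
(174, np.int64(141), 0.0401, -0.0386)
(180, np.int64(143), 0.0383, -0.0408)
(186, np.int64(142), 0.0358, -0.0405)
(192, np.int64(142), 0.0336, -0.041)
(198, np.int64(141), 0.0312, -0.0408)
(204, np.int64(140), 0.0287, -0.0406)
(210, np.int64(138), 0.026, -0.0395)
(216, np.int64(137), 0.0234, -0.0394)
(222, np.int64(137), 0.0212, -0.0402)
(228, np.int64(136), 0.0187, -0.0401)
(234, np.int64(139), 0.0175, -0.0435)
(240, np.int64(138), 0.015, -0.0436)
(246, np.int64(137), 0.0125, -0.0436)
axis rise per m toward lid [-0.20502121  0.04592054] deg -11.586292446261258
t 23.43 pos [ 0.5582 -0.0454  0.0356] yaw 1.6275 gap 0.0514 grip 30.2 F [-4.3 -3.5 15.8] j [ 0.38  0.71 -0.5   1.87  0.52  0.69 -0.37]
```

The wrist-silhouette fit puts the can axis at TCP + 41 mm = z 0.0765, against 0.0758 wanted, and level within a few degrees. The lid is at rack y ≈ 0.030. The can lies in the lane, so release it gently and rise.

Call:
drive_tool(steps=[[-1, 0, 0, -0.008, 0], [0.3, 0, 0, -0.008, 0], [0.4, 0, 0, -0.008, 0], [0.6, 0, 0, -0.008, 0], [0.8, 0, 0, -0.008, 0], [1, 0, 0, -0.008, 0], [1, 0, 0, -0.008, 0], [1, 0, 0, -0.06, 0], [1, 0, 0, -0.15, 0], [1, 0, 0, -0.3, 0], [1, 0, 0, -0.4, 0]])

```text
t: 24.8
eef_pos: [0.5583, -0.0447, 0.1566]
eef_rot: [3.139, -0.0, 1.628]
contact_force: [0.6, -0.8, 0.2]
finger_gap: 0.0881
grasp_force: 0.0
```

```bash
cat > w.py <<'E'
from h import *
import sys
w=robot.snapshot("side")[...,::-1].copy();h=cv2.cvtColor(w,cv2.COLOR_BGR2HSV).astype(int)
for r in range(180,262,3): print(r,''.join('R' if p[1]>110 and (p[0]<6 or p[0]>172) else 'Y' if p[1]>110 and 15<p[0]<32 else 'G' if p[1]>90 and 45<p[0]<88 else 'O' if p[1]>150 and 6<=p[0]<15 else '#' if p[2]<60 else '+' if p[2]<120 else ' ' for p in h[r,300:400]))
s=cam("side")
for x in(-.1105,-.0575,-.0055): print([proj(s,[rk(x,y,.0685+.113*x)[:3]]).round().tolist() for y in(-.077,-.0225,.032)])
print(proj(s,[rk(-.035,.0435,.1)[:3],rk(-.035,.0835,.1)[:3]]))
E
python3 w.py; python3 -c "
from h import *
conv((.4277,-.2554,.14,1.627),(.4277,-.2554,.02,1.627))"
```

```text
180                                                    ++++++++                                         
183                                             ++++++++++++++++                                        
186                            +   +++++++++++++++++++++++++                                            
189                ++   +#+  +##########++++++                                                          
192         +##+ ++########+  ++++   +                                                                  
195         +#######++   +                                                                              
198         +++                                                 +                                       
201         ++                                                    RR                                    
204         +++++                                                RRRRRRR                                
207             +          ++ +++          +RRRRRRRRRRR            RRRRRR                               
210         +   +++++   +++    +++         RRRRRRR
[... 1564 characters left out ...]
++    ++###+++###+   +########+++                       +++++++++
258                              +++++######++###########+  ++                   +            ++++++++++
261                               +++###########++++                            ++            + ++++++++
[[[386.0, 237.0]], [[369.0, 241.0]], [[352.0, 246.0]]]
[[[379.0, 224.0]], [[363.0, 228.0]], [[346.0, 232.0]]]
[[[373.0, 212.0]], [[357.0, 216.0]], [[340.0, 220.0]]]
[[340.13959542 219.52212564]
 [327.66040328 222.66060248]]
[-0.6764, -0.4818, 0.0665, 0.0007]
[-0.6764, -0.4818, 0.4665, 0.0007]
t 24.85 pos [ 0.5604 -0.0446  0.16  ] yaw 1.6281 gap 0.0883 grip 0.0 F [1.6 0.6 1.8] j [ 0.46  0.54 -0.61  1.81  0.38  0.91 -0.26]
```

The red can is level in the lane and rolling down. Next, the yellow can.

Call:
drive_tool(steps=[[1, -0.13, -0.1, 0, 0], [1, -0.27, -0.2, 0, 0], [1, -0.4, -0.3, 0, 0], [1, -0.54, -0.4, 0, 0], [1, -0.676, -0.482, 0, 0], [1, -0.676, -0.482, 0, 0], [1, -0.676, -0.482, 0.1, 0], [1, -0.676, -0.482, 0.25, 0], [1, -0.676, -0.482, 0.38, 0], [1, -0.676, -0.482, 0.427, 0], [-1, -0.676, -0.482, 0.427, 0], [-1, -0.676, -0.482, 0.427, 0], [-1, -0.676, -0.482, 0.427, 0], [-1, -0.676, -0.482, 0.427, 0], [-1, -0.676, -0.482, 0.427, 0], [-1, -0.676, -0.482, 0.427, 0]])

```text
t: 26.85
eef_pos: [0.4254, -0.2562, 0.027]
eef_rot: [3.14, 0.001, 1.628]
contact_force: [0.7, 1.1, 7.7]
finger_gap: 0.0527
grasp_force: 30.0
```

```bash
python3 w.py; python3 -c "
from h import *
conv(rk(.065,-.15,.17),rk(.065,-.15,.075),rk(.065,-.085,.075),rk(.065,-.04,.075),rk(.065,-.025,.062),rk(.065,0.001,.062))"
```

```text
180                                                                                                     
183                                              ++++++++++                                             
186                            +   ++++++++++++++++++++++                                               
189                ++   +#+   #####+++++++++++                                                          
192         +##+  +########+   +++                                                                      
195         +#######++   +                                                                              
198         +++                                                                                         
201         ++                                                                                          
204         +++++                                                                                       
207         +   +             +++                                                                       
210         +   ++++++  ++                        
[... 1701 characters left out ...]
                     ++    ++++++
261                                 ++##########+++++++                            ++     ++    ++++++++
[[[386.0, 237.0]], [[369.0, 241.0]], [[352.0, 246.0]]]
[[[379.0, 224.0]], [[363.0, 228.0]], [[346.0, 232.0]]]
[[[373.0, 212.0]], [[357.0, 216.0]], [[340.0, 220.0]]]
[[340.13959542 219.52212564]
 [327.66040328 222.66060248]]
[0.2305, 0.4791, -0.4768, 0.0005]
[0.2305, 0.4791, -0.1601, 0.0005]
[0.4471, 0.4791, -0.1601, 0.0005]
[0.5971, 0.4791, -0.1601, 0.0005]
[0.6471, 0.4791, -0.1168, 0.0005]
[0.7338, 0.4791, -0.1168, 0.0005]
t 26.9 pos [ 0.4254 -0.2562  0.027 ] yaw 1.6277 gap 0.0521 grip 30.0 F [-0.4  0.3  7. ] j [ 0.82  0.64 -0.46  2.03  0.51  0.58  0.05]
```

Red rests at the front stop. Yellow is gripped 5 mm low, so I'll regrip slightly higher for palm clearance, then carry it to the guard.

Call:
drive_tool(steps=[[0.35, 0, 0, 0, 0], [0.35, 0, 0, -0.012, 0], [-1, 0, 0, -0.022, 0], [-1, 0, 0, -0.022, 0], [-1, 0, 0, -0.022, 0], [-1, 0, 0, -0.15, 0], [-1, 0, 0, -0.3, 0], [-1, 0.04, 0.08, -0.42, 0], [-1, 0.12, 0.24, -0.47, 0], [-1, 0.2, 0.4, -0.47, 0], [-1, 0.23, 0.479, -0.4, 0], [-1, 0.23, 0.479, -0.2, 0], [-1, 0.25, 0.479, -0.16, 0], [-1, 0.29, 0.479, -0.16, 0], [-1, 0.33, 0.479, -0.16, 0], [-1, 0.37, 0.479, -0.16, 0], [-1, 0.41, 0.479, -0.16, 0], [-1, 0.45, 0.479, -0.16, 0]])

```text
t: 29.15
eef_pos: [0.5614, -0.115, 0.0759]
eef_rot: [3.139, 0.004, 1.626]
contact_force: [0.1, -1.6, -1.3]
finger_gap: 0.0516
grasp_force: 29.9
```

```bash
python3 -c "
from h import *
conv(rk(.065,-.04,.075),rk(.065,-.025,.062),rk(.065,0.001,.062))"
```

```text
[0.1532, -0.0008, 0.003, -0.0009]
[0.2032, -0.0009, 0.0463, -0.0009]
[0.2899, -0.0011, 0.0463, -0.0009]
t 29.15 pos [ 0.5614 -0.115   0.0759] yaw 1.6256 gap 0.0516 grip 29.9 F [ 0.1 -1.6 -1.3] j [ 0.52  0.67 -0.53  1.82  0.47  0.78 -0.21]
```

Call:
drive_tool(steps=[[-1, 0.04, 0, 0, 0], [-1, 0.08, 0, 0, 0], [-1, 0.12, 0, 0.01, 0], [-1, 0.16, 0, 0.025, 0], [-1, 0.2, 0, 0.038, 0], [-1, 0.24, 0, 0.038, 0], [-1, 0.27, 0, 0.03, 0], [-1, 0.29, 0, 0.03, 0], [-1, 0.29, 0, 0.03, 0]])

```text
t: 30.28
eef_pos: [0.5552, -0.0251, 0.065]
eef_rot: [3.142, -0.0, 1.629]
contact_force: [0.0, 0.4, -1.0]
finger_gap: 0.0521
grasp_force: 30.0
```

```bash
python3 tilt.py y; python3 m.py y
```

```text
t 30.32 pos [ 0.5552 -0.0258  0.065 ] yaw 1.628 gap 0.0518 grip 30.0 F [ 0.1  0.1 -1.9] j [ 0.37  0.66 -0.53  1.87  0.48  0.74 -0.38]
168    -++++++++++++++++++++++++++++++++-                             ----
170     ++++++++++++++++++++++++++++--                              ------
172       -+++++++++++++++++++++++++-                               ------
174       ++++++++++++++++++++++++++-                              -------
176      --+++R++++++++++++++++++++--                              -------
178       --++++++++++++++++++++++++-                              -------
180        ---  --+++++++++++++++++++-------                        ------
182               -+++++++++++++++++++- R                           ------
184                +++-++++++++++++-++--     RRRRRRR                 -----
186       -+---++++-+++++++++++++++----------RRRRRRRR                 --- 
188 +#+- -#######++-++++++++++++++++---------- RRRRRR                     
190 ###---+######++-+++++++++++++++++----------RRRRRR                     
192 ###+--++++------+++++++++++++++++-+++--+-+-RRRRRR             
[... 394 characters left out ...]
   -----------+++++++++-     --       -     -                   
206     -+++------------+--++-+++-       -             --                 
208 +++---+++------     --      --       --             --                
210 -++----++------      --      -+       ---            --               
212 -+++----++------      +-      --      ----            --              
214 --++-----++-------     -+-    -------------            --             
0.04 70 0.0805 u 359.0 368.0 v 188.0 204.0
0.04 70 -0.0285 u 330.0 337.0 v 186.0 203.0
0.04 80 0.0805 u 361.0 368.0 v 184.0 201.0
0.04 80 -0.0285 u 330.0 336.0 v 187.0 204.0
0.04 90 0.0805 u 362.0 368.0 v 181.0 197.0
0.04 90 -0.0285 u 330.0 336.0 v 189.0 205.0
```

```bash
python3 lid.py | awk '$1>=185'; python3 -c "
import cv2;h=cv2.cvtColor(cv2.imread('pics/lid.png'),40);print(h[200:340:10,300].tolist())"
```

```text
185 ----------        -------------------------------------------------+####+         ----++++++++-
190 -    ----        --------------------------------------   ---------+####-            --------- 
195 -                 -------------------------------------     --     -###-              -------- 
200 -                 -------------------------------------    ---     +###              --------- 
205 -                 ------------------------------------     ---     +###              --------  
210 -              -  ---------------------------------------  --------####+-----------------------
215 ##########################################################+++++++++####    ----     ---------  
220 -     --         -+++++++#+#############################################+###+##################
225 --                --------------------------------------------     ####          ---+++++++++++
230 --      -#-        ------------------------------------------------+##+            ##+-------- 
235 ---###############+----------------------------------------------------    ################+-  

[... 1639 characters left out ...]
----------------------------------------RRRRRRRRRR##########
325 #########RRRRRRRRRRRR----------------------------------------------------RRRRRRRRRRR###########
330 ++++++++++RRRRRRRRRRRRR-----------------------------------------------RRRRRRRRRRRRR       #####
335 #-         RRRRRRRRRRRRRRRRRRR---------------------------------RRRRRRRRRRRRRRRRRRRR        ####
t 30.43 pos [ 0.5552 -0.0264  0.0649] yaw 1.6272 gap 0.052 grip 30.0 F [-0.2 -1.  -1.7] j [ 0.37  0.66 -0.53  1.87  0.48  0.74 -0.38]
[[21, 19, 134], [19, 21, 133], [23, 18, 58], [13, 28, 144], [15, 35, 130], [13, 32, 128], [15, 31, 131], [18, 29, 130], [15, 28, 129], [15, 18, 57], [8, 15, 67], [25, 23, 67], [10, 30, 126], [16, 30, 146]]
```

The lid ellipse (widest at row 280, 150 px, rows 237–337) puts the lid centre at TCP + 59 mm, nearly over the grip axis, and tilted about 12° bottom-down. So the grasp centre really lies about 55 mm above the reported TCP. Shift 15 mm left so the bottom clears the guard, then lower.

Call:
drive_tool(steps=[[-1, 0.03, 0, -0.02, 0], [-1, 0.05, 0, -0.02, 0], [-1, 0.05, 0, 0, 0], [-1, 0.05, 0, 0.04, 0], [-1, 0.05, 0, 0.08, 0], [-1, 0.05, 0, 0.1, 0], [-1, 0.05, 0, 0.115, 0], [-1, 0.05, 0, 0.115, 0]])

```text
t: 31.42
eef_pos: [0.5562, -0.0111, 0.0317]
eef_rot: [3.138, 0.001, 1.628]
contact_force: [-2.4, -1.6, 13.9]
finger_gap: 0.0518
grasp_force: 51.3
```

```bash
python3 lid.py | awk '$1>=225'; python3 m.py y|head -18
```

```text
225 ###+##+++++++++++++++----------------------------------------------------         -- ----------
230         -+-     -----------------++------------------------++###########++++++----+++++++------
235   -################------------------------------------------------  +#### ##R#############+---
240 +##################----------------------------------------------------+##-##################+-
245 ##################+--------------------------------------------------------+###################
250 ###############--------------------------------------------------------------+#################
255 #############+-----------------------------------------------------------------+###############
260 ###########+---------------------------------------------------------------------+#############
265 ##########---+++-------------------------------------------------------------+++---+###########
270 #########+---++----------------------------------+++---------------------------++---###########
275 #########---++---------------------------------+++++++-------------------------++---+##########

[... 1965 characters left out ...]
+++++++++++++--                        -----
186    -+RR++++#++#++++++++++++++++++----  ---                        --- 
188 +#+--+##+++#+++#+++++++++++++-            -                           
190 ###- -+##+++++#+++++++++++++-        RRRRRR                           
192 ###+- -++++++++#+++++++++++++--       RRRRRR                          
194 ##+-----   -+++++++++++++++-+++--      RRRRRR                         
196  -   ---   -+++++#+++++++++++++++++- RRRRRRRR                         
198   -   -   -+#####+++++++++++++++++-+--RRRRRRR  --                     
200    -   ---++######+++++++++++++++++++--RRRRRR ----                    
202     -   ----+##+#+++++++++++++++++++++-RRRRR     --
```

Same finger-on-wire contact height as before. The can's bottom is now inside the lane (v 190–204), with the lid end about 15 mm high. I'll ease the grip off in small steps so the lid end slides down between the pads, then open and rise.

Call:
drive_tool(steps=[[-1, 0, 0, -0.008, 0], [0.18, 0, 0, -0.008, 0], [0.19, 0, 0, -0.008, 0], [0.2, 0, 0, -0.008, 0], [0.21, 0, 0, -0.008, 0], [0.23, 0, 0, -0.008, 0]])

```text
t: 32.28
eef_pos: [0.5542, -0.0111, 0.0329]
eef_rot: [-3.141, 0.0, 1.628]
contact_force: [3.7, -1.9, 1.1]
finger_gap: 0.0543
grasp_force: 16.1
```

```bash
python3 lid.py | awk '$1>=225'
```

```text
225 +++++++++####+++++------------------------------------------------------             ----------
230        -+    ---+++--++++++-------+-+--+-++++++++++++--++++++-++-++-++++++--+##++++++#+++++++++
235  +##########+----++++-+-----++--+++----------+++------+-+-++---++-+++--+++---###R###########+--
240 #############-------++----++--+-+----++--+-------++--+++--+---+--++-+------  ##################
245 #############R----------+-+------++-+------+++---+-----+--+-+++------------ +##################
250 #############RRR-----------------------+-----+----------------------------RRR##################
255 ############RRRRRR------------------------------------------------------RRRRRR#################
260 ###########RRRRRRRRRRRR--------------------------------------------RRRRRRRRRRR#################
265 ###########RRRRRRRRRRRRRRRRRRRRR--------------------------RRRRRRRRRRRRRRRRRRRRR################
270 ###########RRRRRRRRRRRRRRRRRRRRRRRRRRRRRRRRRRRRRRRRRRRRRRRRRRRRRRRRRRRRRRRRRRRR################
275 ###########RRRRRRRRRRRRRRRRRRRRRRRRRRRRRRRRRRRRRRRRRRRRRRRRRRRRRRRRRRRRRRRRRRRR######R#########

[... 634 characters left out ...]
#########++#+####+###########+#######++##+######++###+###+#######
315 #############+#############+######+##############+#####################+#####+#########+####+##
320 #########+---RRRRRRRRRRRRRRRRRRRRRRRRRRRRRRRRRRRRRRRRRRRRRRRRRRRRRRRRRRRRRRRR+++++++###########
325 ########+-  -RRRRRRRRRRRRRRRRRRRRRRRRRRRRRRRRRRRRRRRRRRRRRRRRRRRRRRRRRRRRRRRR   ---++##########
330 ---    ------RRRRRRRRRRRRRRRRRRRRRRRRRRRRRRRRRRRRRRRRRRRRRRRRRRRRRRRRRRRRRRRR------------------
335 -------------RRRRRRRRRRRRRRRRRRRRRRRRRRRRRRRRRRRRRRRRRRRRRRRRRRRRRRRRRRRRRRRR---     ----- ----
t 32.33 pos [ 0.5542 -0.0111  0.0329] yaw 1.6276 gap 0.0542 grip 16.1 F [ 3.  -1.3  0.8] j [ 0.31  0.71 -0.5   1.88  0.52  0.68 -0.44]
```

The can has settled level between the fingers. Open and rise.

Call:
drive_tool(steps=[[0.35, 0, 0, 0, 0], [0.5, 0, 0, 0, 0], [0.75, 0, 0, 0, 0], [1, 0, 0, 0, 0], [1, 0, 0, 0, 0], [1, 0, 0, -0.05, 0], [1, 0, 0, -0.15, 0], [1, 0, 0, -0.3, 0], [1, 0, 0, -0.45, 0]])

```text
t: 33.45
eef_pos: [0.5535, -0.0102, 0.1692]
eef_rot: [-3.14, -0.001, 1.629]
contact_force: [0.9, -0.7, -0.1]
finger_gap: 0.0881
grasp_force: 0.0
```

```bash
python3 w.py; python3 -c "
from h import *
conv((.421,.3247,.18,1.627),(.421,.3247,.02,1.627))"
```

```text
180                                         +++++++           +                                         
183                                         ++++++++++++++++++++                                        
186                            +   ++++++++++++++++++++++                                               
189                ++   +#+  +#######+++++++++                                                          
192         +##+ +#########+  ++++   +                                                                  
195        +#########+   +                                                                              
198         ##+                                                                                         
201         +++                                                YYYYYYY                                 +
204         +++#+                          YYYYYYYYYYY            YYYYY                                +
207         +   ++     ++   + +++        YYYYYYYYYYYYYY           YYYYYYY                              +
210         +   +++++++  +                 YYYYYYY
[... 1562 characters left out ...]
+        +##+++####+   +#########+++++++    ++     +     ++++++++++
258                               +++++#####++###########+  +#+++                +            ++++++++++
261                                 +###########+++++++                         ++            ++++++++++
[[[386.0, 237.0]], [[369.0, 241.0]], [[352.0, 246.0]]]
[[[379.0, 224.0]], [[363.0, 228.0]], [[346.0, 232.0]]]
[[[373.0, 212.0]], [[357.0, 216.0]], [[340.0, 220.0]]]
[[340.13959542 219.52212564]
 [327.66040328 222.66060248]]
[1.1388, -0.3878, -0.0169, 0.0013]
[1.1388, -0.3878, 0.5164, 0.0013]
t 33.5 pos [ 0.557  -0.0096  0.1749] yaw 1.6289 gap 0.0879 grip 0.0 F [2.  1.7 3.6] j [ 0.41  0.51 -0.62  1.81  0.36  0.93 -0.31]
```

Yellow is rolling level down the lane. Now the green can on the left.

Call:
drive_tool(steps=[[1, 0.2, -0.06, 0, 0], [1, 0.4, -0.13, 0, 0], [1, 0.6, -0.2, 0, 0], [1, 0.8, -0.27, 0, 0], [1, 0.97, -0.34, 0, 0], [1, 1, -0.388, 0, 0], [1, 1, -0.388, 0, 0]])

```text
t: 34.38
eef_pos: [0.4198, 0.282, 0.1678]
eef_rot: [-3.141, 0.001, 1.63]
contact_force: [0.4, -0.5, -1.2]
finger_gap: 0.0879
grasp_force: 0.0
```

```bash
python3 -c "
from h import *
conv((.421,.3247,.034,1.627))"; python3 w.py | awk '$1>=210&&$1<=250'
```

```text
[0.142, 0.0126, 0.4459, 0.0023]
t 34.38 pos [0.4198 0.282  0.1678] yaw 1.6304 gap 0.0879 grip 0.0 F [ 0.4 -0.5 -1.2] j [-0.12  0.46 -0.7   1.93  0.37  0.89 -0.95]
210         +   ++++++   +                                                    ++++++++++++++++++++++    
213        ++++++++++    ++                                                    ++++++++++++++++++++ +   
216                +++     +      +       O Y                                   ++++++++++++++++++++    
219                  ++                  OO YY                          YYYYYYYY+++++++++++++++++++++++ 
222 +++               ++      +           OOOYY        YYYYYYY             YYYYY +++++++++++++++++++++ +
225 +++++              +++     +      +   OOOOO   YYYYYYYYYYYYY            YYYYY ++++++++++++++++++++++ 
228 +++++++             +++     +++         OOO     YYYYYYYYYYYYY           YYYYY+++++++++++++++++++++++
231 ++++++++             +++                         YYYYYYYYYYYYYY            RR+++++++++++++++++++++++
234 +++++++++         ++   +++            +          YYYYYYYYYYOOORRR             ++++++++++++++++++++++
237 +++++++++          ++   +++      ++              Y OORRRRRRRRRRRR             ++++++++++++++++++++++
240 ++++++++             +    ++       +                 RRRRRRRRRRRRRR          R +++++++++++++++++++++
243 +++++++               ++   +++     ++     ++           RRRRRRRRRRRRR           +++++++++++++++++++++
246 +++++                   +  +++++    ++     +++         RRRRRRRRRRRRRRR       +++++++++++++++++++++++
249 ++                       ++  +++++    +++  +++++        RRRRRRRRRR++++++++++++++++++++++++++++++++++
```

Yellow rests behind red. Descend on green.

Call:
drive_tool(steps=[[1, 0.1, 0.012, 0, 0], [1, 0.142, 0.012, 0, 0], [1, 0.142, 0.012, 0, 0], [1, 0.142, 0.012, 0.12, 0], [1, 0.142, 0.012, 0.27, 0], [1, 0.142, 0.012, 0.4, 0], [1, 0.142, 0.012, 0.442, 0], [-1, 0.142, 0.012, 0.442, 0], [-1, 0.142, 0.012, 0.442, 0], [-1, 0.142, 0.012, 0.442, 0], [-1, 0.142, 0.012, 0.442, 0], [-1, 0.142, 0.012, 0.442, 0], [-1, 0.142, 0.012, 0.442, 0], [-1, 0.142, 0.012, 0.3, 0], [-1, 0.142, 0.012, 0.1, 0], [-1, 0.142, 0.012, -0.06, 0], [-1, 0.1, -0.05, -0.06, 0]])

```text
t: 36.55
eef_pos: [0.4065, 0.3134, 0.1895]
eef_rot: [3.135, -0.005, 1.627]
contact_force: [-0.4, -0.5, -3.5]
finger_gap: 0.0522
grasp_force: 30.0
```

```bash
python3 -c "
from h import *
conv(rk(.065,-.15,.18),rk(.065,-.15,.075),(.46,0.1,.18,1.627))"
```

```text
[-1.6686, 0.4343, 0.0317, 0.0003]
[-1.6686, 0.4343, 0.3817, 0.0003]
[-0.7204, 0.1378, 0.0317, 0.0003]
t 36.55 pos [0.4065 0.3134 0.1895] yaw 1.6274 gap 0.0522 grip 30.0 F [-0.4 -0.5 -3.5] j [-0.17  0.44 -0.72  1.9   0.36  0.93 -1.01]
```

Call:
drive_tool(steps=[[-1, -0.15, 0.1, 0, 0], [-1, -0.32, 0.18, 0, 0], [-1, -0.5, 0.26, 0, 0], [-1, -0.68, 0.34, 0, 0], [-1, -0.85, 0.42, 0, 0], [-1, -1, 0.434, 0, 0], [-1, -1, 0.434, 0, 0]])

```text
t: 37.42
eef_pos: [0.5514, 0.0138, 0.185]
eef_rot: [-3.14, 0.002, 1.621]
contact_force: [-0.6, 0.1, -2.3]
finger_gap: 0.0527
grasp_force: 30.0
```

```bash
python3 -c "
from h import *
conv(rk(.065,-.15,.18),rk(.065,-.15,.075),rk(.065,-.085,.075))"
```

```text
[-0.6441, 0.0131, 0.0168, -0.0043]
[-0.6441, 0.0131, 0.3668, -0.0043]
[-0.4274, 0.0116, 0.3668, -0.0043]
t 37.42 pos [0.5514 0.0138 0.185 ] yaw 1.6206 gap 0.0527 grip 30.0 F [-0.6  0.1 -2.3] j [ 0.37  0.49 -0.63  1.81  0.35  0.96 -0.36]
```

Call:
drive_tool(steps=[[-1, -0.18, 0.013, 0, -0.004], [-1, -0.36, 0.013, 0, -0.004], [-1, -0.54, 0.013, 0, -0.004], [-1, -0.66, 0.013, 0.02, -0.004], [-1, -0.66, 0.013, 0.1, -0.004], [-1, -0.66, 0.013, 0.25, -0.004], [-1, -0.65, 0.013, 0.36, -0.004], [-1, -0.62, 0.013, 0.366, -0.004], [-1, -0.58, 0.013, 0.366, -0.004], [-1, -0.54, 0.013, 0.366, -0.004], [-1, -0.5, 0.013, 0.366, -0.004], [-1, -0.46, 0.013, 0.366, -0.004], [-1, -0.42, 0.013, 0.366, -0.004]])

```text
t: 39.05
eef_pos: [0.564, -0.109, 0.0782]
eef_rot: [3.138, 0.005, 1.632]
contact_force: [0.1, -3.7, -0.5]
finger_gap: 0.0518
grasp_force: 29.9
```

```bash
python3 -c "
from h import *
conv(rk(.065,-.04,.075),rk(.065,-.025,.062),rk(.065,0.001,.062))"
```

```text
[0.1338, -0.0096, 0.0107, 0.0031]
[0.1838, -0.0094, 0.054, 0.0031]
[0.2705, -0.009, 0.054, 0.0031]
t 39.05 pos [ 0.564  -0.109   0.0782] yaw 1.6317 gap 0.0518 grip 29.9 F [ 0.1 -3.7 -0.5] j [ 0.5   0.66 -0.52  1.82  0.46  0.78 -0.2 ]
```

Call:
drive_tool(steps=[[-1, 0.02, -0.006, 0.005, 0.003], [-1, 0.06, -0.009, 0.01, 0.003], [-1, 0.1, -0.009, 0.015, 0.003], [-1, 0.14, -0.009, 0.03, 0.003], [-1, 0.18, -0.009, 0.046, 0.003], [-1, 0.22, -0.009, 0.046, 0.003], [-1, 0.25, -0.009, 0.038, 0.003], [-1, 0.27, -0.009, 0.03, 0.003], [-1, 0.3, -0.009, 0.02, 0.003], [-1, 0.325, -0.009, 0.02, 0.003], [-1, 0.325, -0.009, 0.02, 0.003]])

```text
t: 40.42
eef_pos: [0.5537, -0.0085, 0.0702]
eef_rot: [3.141, -0.0, 1.631]
contact_force: [0.3, -0.8, -2.7]
finger_gap: 0.0515
grasp_force: 29.7
```

```bash
python3 lid.py | awk '$1>=225'; python3 m.py g|head -20
```

```text
225 ---                --------------------------------------------------+-             --------   
230 ---     -++        -------------------------------------------------------   -----+#++------   
235 +++#############+-----------------------------------------------------------+##############-   
240 +#############+---------------------------------------------------------------+##############  
245 #############+--------------------------------------------------------------+---+##############
250 ##########R+--++++----------------------++++++------------------------------+++--+#############
255 ###########---++-----------------------+++++++-------------------------------++---#############
260 ###########---++-------------------------------------------------------------++---+############
265 ###########---++--------------------------------------------------------------+----############
270 ##########+------------------------------------------------------------------------############
275 ###########---------------------------------------------------------------------- #############

[... 2117 characters left out ...]
++--+----- RRRR                           
190 ###+--##+--++#+++++++++++++++++---------RRR-                          
192 ###+- -++--+#+++++++++++++++++++++++++------                          
194 ##+--  -- -+++++++++++++++++++++++++++--------                        
196  --  ----  -++++#+++++++++++++++++++++---------                       
198   -   -- -  ---+#++++++++++++++++++++++++-    ---                     
200    -     --    -+#++++++++++++++---- -----     --                     
202         ----    +#+++++++-++--------             --                   
204      -   -------++##+++++--+--     --             -                   
206 -   -+++----------++++-   ---        -             --
```

The pose is close to yellow's, with the lid about 7 mm out. Lower to just above the finger contact height, then ease off.

Call:
drive_tool(steps=[[-1, 0, 0, 0.04, 0], [-1, 0, 0, 0.08, 0], [-1, 0, 0, 0.105, 0], [-1, 0, 0, 0.12, 0], [-1, 0, 0, 0.12, 0]])

```text
t: 41.15
eef_pos: [0.555, -0.0111, 0.0354]
eef_rot: [3.14, 0.003, 1.628]
contact_force: [-4.0, -3.7, 18.5]
finger_gap: 0.052
grasp_force: 30.2
```

```bash
python3 lid.py | awk '$1>=225'; python3 m.py g|head -22
```

```text
225            -----+++#+#############+++++--------------------+-----------         ---------------
230         -+-     -------------------------------------------------     ####+-------+#####+######
235   -################---------------------------------------------------+######R#############+---
240 +##################+-----------------------------------------------------+###################+-
245 ################+------------------------------------------------------------+#################
250 ########R####+-----------------------------------------------------------------+###############
255 ############+--------------------------------------------------------------------##############
260 ##########+---+--------------------------------------------------------------------############
265 #########---+++-------------------------+++++---------------------------------++----###########
270 ########+---++-------------------------+++++++---------------------------------++---+##########
275 ########----+-------------------------------------------------------------------++---##########

[... 2267 characters left out ...]
--       RRRR                           
194 ##+-----   -++++##+++++++++-++++++-     RRR                           
196  --  ----  ++#+###+#++++++++++++++++-   RRRR                          
198   -   -   -+###+##++++++++++++++++------RR--  ---                     
200    -   ----+#####+++++++++++++++++++++------- ---                     
202     -   - --+#+++#++++++++++++++++++++++-+---    --                   
204      -  -----+++#####++++++++++++++++++----       --                  
206     -+++-------++#####++++++++++++++++             --                 
208 +++---+++-------+##+++#++++++++-     --             --                
210 -++----++------+#####+#++    -+-      ---            --
```

The bottom end sits at v≈190–203, u≈360–364, like yellow's when it was in the lane. Ease the grip off as before.

Call:
drive_tool(steps=[[-1, 0, 0, 0.005, 0], [0.18, 0, 0, 0.003, 0], [0.19, 0, 0, 0, 0], [0.2, 0, 0, 0, 0], [0.21, 0, 0, 0, 0], [0.22, 0, 0, 0, 0], [0.23, 0, 0, 0, 0]])

```text
t: 42.12
eef_pos: [0.554, -0.0104, 0.034]
eef_rot: [3.141, 0.001, 1.629]
contact_force: [-0.6, -2.8, 5.9]
finger_gap: 0.0544
grasp_force: 3.7
```

```bash
python3 lid.py | awk '$1>=225'; python3 m.py g|head -22
```

```text
225 +######+###+#+++------------------------------------------------------            --- ---------
230        -+     -++++--++---+----+-----+++++++++--+-+-++++++++-++------+------++++-+++++++++-----
235  +###########+--++++--+++++-+---+++-------+--+++++-++++-++++++----+++++-+----###############+--
240 #############+-----++-+--------+++++++-+--+-------------++++--+-+++++-+----  ##################
245 ##############---------+-++++++++-+-++++++-+++--+++-+-+++------++---------  ###################
250 #############RR++-----------------++-+++-+--++++++-+++--------------------+RR##################
255 #############RRRRR+----------------------------------------------------+RRRRR##################
260 ############RRRRRRRRRR++------------------------------------------++RRRRRRRRRR#################
265 ############RRRRRRRRRRRRRRRRR++++------------------------+++RRRRRRRRRRRRRRRRRR#################
270 ############RRRRRRRRRRRRRRRRRRRRRRRRRRRRRRRRRRRRR+RRRRRRRRRRRRRRRRRRRRRRRRRRRR#################
275 ############RRRRRRRRRRRRRRRRRRRRRRRRRRRRRRRRRRRRRRRRRRRRRRRRRRRRRRRRRRRRRRRRRR#################

[... 2268 characters left out ...]
-     RRRRR                             
194 ##+-----   +++#+++++++++++--+++---- RRRRRR    -                       
196  --  ---- -+++##++++++++++++++++++++--RRRR    -                       
198   -   -   -+#####++++++++++++++++++--+-RRR-   ---                     
200    -   -  -+######++++++++++++++-+++++------  ---                     
202     -   ----+#####+++++++++++++++++++++-----     --                   
204      -   ---+#+++#++##++++++++++++++++++----      -                   
206     -+++-------++###+#++++++++++++++++             --                 
208 +++---+++-------+##++#+#++++++++-- ----             --                
210 -++----++------+#######++-- --+-      ---            --
```

Same as yellow: level between the fingers. Open, rise and clear away.

Call:
drive_tool(steps=[[0.35, 0, 0, -0.004, 0], [0.5, 0, 0, -0.004, 0], [0.75, 0, 0, -0.004, 0], [1, 0, 0, -0.004, 0], [1, 0, 0, -0.004, 0], [1, 0, 0, -0.05, 0], [1, 0, 0, -0.15, 0], [1, 0, 0, -0.3, 0], [1, -0.1, 0.05, -0.4, 0], [1, -0.3, 0.05, -0.4, 0], [1, -0.5, 0.05, -0.4, 0], [1, -0.7, 0.05, -0.4, 0], [1, -0.7, 0.05, -0.4, 0], [1, -0.7, 0.05, -0.4, 0]])

```text
t: 43.98
eef_pos: [0.5815, -0.2167, 0.1543]
eef_rot: [3.141, -0.002, 1.63]
contact_force: [-0.2, 0.5, -0.7]
finger_gap: 0.088
grasp_force: 0.0
```

```bash
python3 w.py
```

```text
180                                                           +                                         
183                                              ++++++++++++++                                         
186                            +   ++++++++++++++++++++++                                               
189                ++   +#+   +###+#+++++++++++                                                         
192         +##+  #########+   +++   +                                                                  
195         +#######++   +                                                                              
198         +++                                                        +                                
201         ++                                                           +                              
204         +++++                                                                                       
207             +             +++                                  ++++                                 
210         +   ++++++  ++                        
[... 1363 characters left out ...]
++++        RRRRRRRRRR++++++++++++++             +++++++
252                               +++++          ++++++    +##########++++++#++++++      +      ++++++++
255                              ++++        +++##++####+   +#########+++++++                  +  ++++++
258                                 ++++####++###########+  ++++++                    +      ++  +++++++
261                                  +##########+++++++                              +      ++   +++++++
[[[386.0, 237.0]], [[369.0, 241.0]], [[352.0, 246.0]]]
[[[379.0, 224.0]], [[363.0, 228.0]], [[346.0, 232.0]]]
[[[373.0, 212.0]], [[357.0, 216.0]], [[340.0, 220.0]]]
[[340.13959542 219.52212564]
 [327.66040328 222.66060248]]
```

The red, yellow and green cans lie at the predicted rest positions, and the tab is where the innermost notches put it. Hand in.

```bash
python3 -c "
from cell import robot
o=robot.get_obs();print(o['joint_velocities'].round(3));print(robot.close_job())"
```

```text
[-0.013 -0.004 -0.003  0.005  0.003  0.001  0.001]
the job is handed in; nothing more can be done
None
```

I handed the job in at about 44 s: the guide is in the innermost notches and the cans lie red, yellow, green from the front, all seen in the side camera, but the lid ends of yellow and green (and probably red) slid down an estimated 15–20 mm between the fingers onto the wires, so they were not let go from just above them.

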